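# Pack and wedge the bottles on the shaker

### The arm

A 6-joint arm with a two-finger parallel gripper is mounted at the origin on the work surface. World frame = base frame: x ahead of the robot, y to its left, z up, the work surface at z = 0. Lengths are in m, angles in rad, forces in N, time in s.
With the tool pointing down it reaches from about 0.375 to 0.9 m from the base axis. Payload 3.1 kg.
Tool frame: the origin (TCP) lies at the very end of the fingers, on their centre line; the grasp point (between the pads) lies 19 mm behind it (hold_point_z is the distance from the TCP to the grasp point, in m); z points along the fingers, x is the direction in which the jaws open and shut, and the axes are right-handed (so a half turn about z gives the same grasp; the last joint's range is limited). The gripper opens to 87 mm and grips with 3 to 60 N. Pads are 19 mm wide; open, the fingers measure 117 mm over their backs; the gripper's body (75 mm by 190 mm) begins 51 mm behind the grasp point.
Start: joints at [-1.423, 0.527, 1.433, -0, 1.181, -0.178], TCP at [0.201, -0.592, 0.223] pointing down, gripper open.
Joint ranges: [-3.08, 3.08], [-0.75, 2.2], [0.22, 2.44], [-1.43, 4.57], [0, 2.65], [-2.85, 2.85]. Speed limits (rad/s): [2.79, 2.79, 3.14, 3.14, 3.14, 3.14].

### API

Orientations are given as a unit quaternion [x, y, z, w].
In Python, from rig import * gives the robot as it stands.
- The arm moves only by the tool carry_out, never from a script. Its argument "deltas" is a list of rows, each a list of 7 numbers: the closure, from -1 (fully open) to 1 (shut), then the shift along the tool's x, y, z in units of 25 mm (1.0 is 25 mm), then the turn, a rotation vector about the tool's x, y, z in degrees. In form: [[jaw, x, y, z, rx, ry, rz], ...]. A call has 1 to 8 rows; each row is the pose to reach, as a shift and turn from the pose commanded when the call began, along the tool's axes at that moment; what a row does not reach only later rows make up. A row lasts 1/10 s, in which the tool goes at most 50 mm and 8.59 degrees, less where a joint would pass 70% of its speed; a pose out of reach is approached as far as the arm can. A call with a gripper value outside its range is refused whole. The fingers move at their own pace and stop on an object; "force" is the grip in N (left out, the last holds). Time passes only in rows, so rows that repeat a pose let the fingers close. It gives the time, the measured TCP pose, the force and the opening at its end, in the units of the state.
- get_obs(): the state, without advancing time (a new reading comes with each control period).
- camera(name): name is "scene" or "top"; returns (picture, depth): 420x560x3 uint8, red, green, blue; 420x560 float32, m along the optical axis (not along the pixel's ray), 0 where there is no reading.
- camera_info(name): a dict with "mtx" (3x3 intrinsics, pixels), "origin" and "rotation" of the camera in the world. Camera axes: x right, y down, z forward; pixel columns grow to the right and rows downward; lengths in m; the calibration is good to about 2 mm. A picture is of the moment at which its call begins. camera_info takes no time and is no camera call.
- hand_in(): hands the job in, once; it reports no verdict.
Trained networks look in the newest picture that a camera, given by its name, has taken for a name from the list of things; names that differ only in an ending like _2 or _b are one class to them, and where a whole thing is asked for, a point or a joint stands for the part that bears it (a point fixed in the world has none). Each returns a list of dicts, best first, with "score" (0 to 1); they miss things now and then, are a little off and sometimes report something else, mostly with a low value. They report only what shows in the picture. A call takes as long as a camera call. They do not tell look-alikes from the thing itself.
- spot_in(camera, target): "pixel" ([row, column] in pixels, amid what is visible of it).
The state is a dict: "time": time; "q": joint angles; "joint_velocities": joint speeds; "joint_torque": joint torques, N m; "position": TCP position; "tool_rot": TCP orientation; "ft_force": force on the tool from outside, world axes, zero at the start; "moment": the same for the moment, N m; "grip_width": finger opening in m.
Only numpy, scipy, OpenCV 4.12 (cv2) and the standard library are available. Lean on these libraries where they do the work, as an engineer would, in place of code of your own. Each camera call takes 0.05 s, during which the arm holds its last target.

### The job

Load the shaker: first stand every square blue-capped bottle upright on the blue loading strip, side by side in a row to both sides of the middle, still clear of the rear rail. Then lower the clamp bar onto the deck between the bottles and the yellow stop lug, with its grip at the middle, and holding it, push all the bottles back with it in one line until you feel them all square and hard up against the rear rail. Finally drive the wooden wedge, narrow end down and sloped face to the yellow lug, firmly down between lug and bar so that the load stays clamped tight when you let go, and then press the green start button fully down; leave the other things on the bench alone.

Things in the scene. Friction and masses are not known exactly. Their poses are not given: they have to be found in the camera images.
- bottle1: White square bottle: base 60 x 60 mm, body 56 mm high with 6 mm shoulder, round blue cap 36 mm across from 68 to 98 mm above the base; 0.17 to 0.35 kg. Origin: centre of the underside, z up, x and y across the flat sides (any quarter turn is as good). Two to four of bottle1..4 are present, standing on the bench at first. Best taken by the cap from above.
- bottle2: White square bottle: base 60 x 60 mm, body 56 mm high with 6 mm shoulder, round blue cap 36 mm across from 68 to 98 mm above the base; 0.17 to 0.35 kg. Origin: centre of the underside, z up, x and y across the flat sides (any quarter turn is as good). Two to four of bottle1..4 are present, standing on the bench at first. Best taken by the cap from above.
- bottle3: White square bottle: base 60 x 60 mm, body 56 mm high with 6 mm shoulder, round blue cap 36 mm across from 68 to 98 mm above the base; 0.17 to 0.35 kg. Origin: centre of the underside, z up, x and y across the flat sides (any quarter turn is as good). Two to four of bottle1..4 are present, standing on the bench at first. Best taken by the cap from above.
- bottle4: White square bottle: base 60 x 60 mm, body 56 mm high with 6 mm shoulder, round blue cap 36 mm across from 68 to 98 mm above the base; 0.17 to 0.35 kg. Origin: centre of the underside, z up, x and y across the flat sides (any quarter turn is as good). Two to four of bottle1..4 are present, standing on the bench at first. Best taken by the cap from above.
- shaker: Low white orbital shaker, fixed; place and yaw vary. Origin: on its middle line at bench height; x away from the operator to the rear rail, y left along the rail, z up. Deck top 50 mm above the bench, from x=-52 to 112 mm, y=-166 to 166; body in front to x=-100, 42 mm high. A bottle against the rail has its origin at x=70 mm, the bar against such bottles at x=26 mm.
- rail (a point): Middle of the rear rail's inner face at deck level (shaker x=100 mm). Dark rail 35 mm high above the deck, full width, 12 mm thick. Side rails as high, inner faces at shaker y=-150 and 150 mm, from x=-20 to 100 mm.
- strip (a point): Centre of the blue loading strip painted on the deck (shaker x=44 mm, y=0): 80 mm deep (x=4 to 84 mm) and 298 mm wide.
- lug (a point): Middle of the foot of the yellow stop lug's face towards the rail, at deck level (shaker x=-32 mm, y=0). Lug 60 mm wide (y), 45 mm high; this face leans towards the operator by 1 in 5, to x=-41 mm at the top. With bar and bottles packed against the rail, the gap from lug to bar is 44 mm wide at the deck, 53 mm at the lug's top.
- bar: Clamp bar, the straightedge: aluminium, 250 mm long (its y), 28 mm deep (x), 45 mm high, but only 20 mm high in a notch over the middle 110 mm, in which stands a black upright grip 26 mm wide (y), 28 mm deep, up to 85 mm above the underside; 0.5 kg. Take it low, about 50 mm up, so that it cannot tip. Origin: centre of the underside, z up; stands loose on the bench.
- wedge: Loose wooden wedge standing narrow end down on the bench, 80 mm high, 40 mm wide (y), 0.14 kg. Origin: centre of its 48 x 40 mm underside, z up. Face at x=+24 mm upright; opposite face sloped from x=-24 mm at the bottom to x=-39 mm at the top (1 in 5, like the lug), so 48 mm thick at the bottom, 63 mm at the top.
- wedge_slope (a point): Centre of the wedge's sloped face (wedge x=-32 mm, 40 mm above its underside). In the packed shaker the wedge first touches both sides with its underside about 20 mm above the deck, goes a few mm deeper when pressed on top with about 15 to 20 N, and then holds by friction.
- start_top (a point): Centre of the top of the green start button, 28 mm across, on the ledge in front of the deck near the shaker's left front corner (shaker x=-76 mm, y=100 mm).
- start (a joint): Travel of the green start button: 0 up, 0.006 m fully down; spring, about 5 N to press it fully down; it comes back up when let go.
- amber: Bystander, leave alone: round amber bottle, 60 mm across, 120 mm high. Origin: centre of its underside.
- timer: Bystander, leave alone: white bench timer, 60 x 70 x 22 mm. Origin: centre of its underside.
- tipbox: Bystander, leave alone: green pipette-tip box, 120 x 85 x 62 mm. Origin: centre of its underside.
- rack: Bystander, leave alone: grey tube rack with capped tubes, 70 x 160 x 85 mm. Origin: centre of its underside.
- marker: Bystander, leave alone: marker pen lying, 125 mm long. Origin: centre of its underside.
- dishes: Bystander, leave alone: stack of clear dishes, 88 mm across, 57 mm high. Origin: centre of its underside.
Not all that is in view belongs to the job. Several things have the shape of the wedge; the one meant has the colours described above.

How it is judged:
By the outcome, as a careful person would: the job done as asked, in the order asked, and still so for the second after the job is handed in, with the robot touching nothing.
Of bottle1, bottle2, bottle3, bottle4 only 2 to 4 are there at a start; the rules pass over those that are not, and their reading is None.
At some moment in a run one of bottle1, bottle2, bottle3, bottle4 may be knocked a few centimetres aside while the robot is not near it.
It also fails if it takes over 210 s, if anything falls off the work surface, if the arm or the gripper's body presses on something with over 40 N, if the wrist force passes 120 N, or if a joint passes its speed limit or range.

## Working session

There is one attempt and no reset: what is moved stays moved. The work goes in short steps, Python scripts to look and compute and a tool call to move; the robot and the scene stay as the last step left them, time stands still between calls to the robot, and variables do not carry over. Pictures are saved under pics/ and viewed, and the job is handed in when it is done.

Besides the shell and the picture viewer there is one more tool, called as name(argument=value, ...), one argument or row to a line, values as JSON. carry_out: Moves the arm, as the interface text tells. Its arguments: {"type":"object","properties":{"deltas":{"type":"array"},"force":{"type":"number"}},"required":["deltas"]}

```bash
ls; mkdir -p pics; python3 - <<'E'
from rig import *
import cv2
o=get_obs();print({k:o[k] for k in('time','position','tool_rot','ft_force','grip_width')})
for c in('scene','top'):
    p,d=camera(c);cv2.imwrite(f'pics/{c}0.png',p[:,:,::-1]);i=camera_info(c);print(c,i)
E
```

```text
pics
{'time': 0.0, 'position': array([ 0.20057149, -0.59119645,  0.2215691 ]), 'tool_rot': array([ 8.12717875e-01, -5.82656431e-01, -7.42643893e-04, -7.66524864e-04]), 'ft_force': array([-0.11501674,  0.07787653,  0.8631232 ]), 'grip_width': 0.08729883296741588}
scene {'mtx': array([[497.3846668 ,   0.        , 281.08914177],
       [  0.        , 497.3846668 , 213.21497268],
       [  0.        ,   0.        ,   1.        ]]), 'origin': array([1.65193045, 0.1142561 , 1.59473214]), 'rotation': array([ 0.64368381,  0.69092376, -0.24344396, -0.22142842])}
top {'mtx': array([[415.9555361 ,   0.        , 275.71804446],
       [  0.        , 415.9555361 , 209.77939126],
       [  0.        ,   0.        ,   1.        ]]), 'origin': array([0.34934999, 0.03735248, 1.36396295]), 'rotation': array([ 0.7082852 , -0.70482567,  0.02966223, -0.02594225])}
```

View pics/scene0.png

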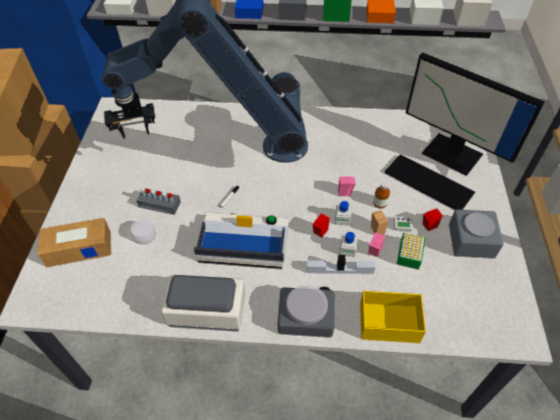

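View pics/top0.png

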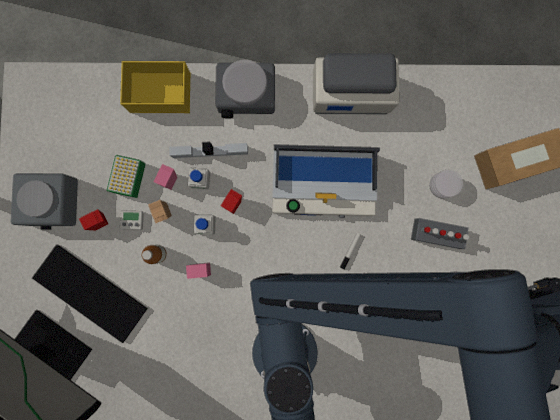

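```bash
cat > h.py <<'E'
from rig import *
import numpy as np, cv2
from scipy.spatial.transform import Rotation as R
def cloud(c,p,d):
    i=camera_info(c);K=i['mtx'];v,u=np.mgrid[:d.shape[0],:d.shape[1]]
    q=np.stack([(u-K[0,2])/K[0,0]*d,(v-K[1,2])/K[1,1]*d,d],-1)
    w=q@R.from_quat(i['rotation']).as_matrix().T+i['origin']; w[d==0]=np.nan
    return w
def proj(c,P):
    i=camera_info(c);K=i['mtx'];q=(np.atleast_2d(P)-i['origin'])@R.from_quat(i['rotation']).as_matrix()
    q=q@K.T;return q[:,:2]/q[:,2:]
def crop(c,p,u0,v0,w,h,s,name):
    im=cv2.resize(p[v0:v0+h,u0:u0+w,::-1],None,fx=s,fy=s,interpolation=cv2.INTER_CUBIC);cv2.imwrite(name,im)
def rays(c,px): # px (N,2) u,v -> origin, dirs
    i=camera_info(c);K=i['mtx'];px=np.atleast_2d(px).astype(float)
    q=np.c_[(px[:,0]-K[0,2])/K[0,0],(px[:,1]-K[1,2])/K[1,1],np.ones(len(px))]
    return i['origin'],q@R.from_quat(i['rotation']).as_matrix().T
def atz(c,px,z):
    o,r=rays(c,px);return o+r*((z-o[2])/r[:,2:])
def mask(p,lo,hi):
    return cv2.inRange(cv2.cvtColor(np.ascontiguousarray(p),cv2.COLOR_RGB2HSV),lo,hi)>0
def pose():
    o=get_obs();return np.array(o['position']),R.from_quat(o['tool_rot']),o
E
python3 - <<'E'
from h import *
p,d=camera('top');w=cloud('top',p,d)
np.savez('t0.npz',p=p,d=d)
crop('top',p,100,130,300,160,2.6,'pics/t0c.png')
p2,d2=camera('scene');np.savez('s0.npz',p=p2,d=d2)
crop('scene',p2,190,165,270,120,2.9,'pics/s0c.png')
for c in('top','scene'):
  for n in('bottle1','wedge','bar','shaker','strip','lug','rail','start_top'):
    print(c,n,[(np.round(x['pixel']),round(x['score'],2)) for x in spot_in(c,n)])
for u,v in((203,223),(197,176),(159,211),(208,148),(325,196)):print(u,v,w[v,u])
E
```

```text
top bottle1 [(array([181., 193.]), 0.96), (array([223., 205.]), 0.77)]
top wedge [(array([202., 231.]), 0.78), (array([176., 128.]), 0.74), (array([269., 200.]), 0.7), (array([180., 322.]), 0.69), (array([177., 164.]), 0.6), (array([221.,  94.]), 0.59), (array([213., 162.]), 0.56)]
top bar [(array([149., 207.]), 0.61), (array([257., 156.]), 0.43)]
top shaker [(array([178., 322.]), 0.91), (array([223., 132.]), 0.51)]
top strip [(array([178., 325.]), 0.9)]
top lug [(array([178., 322.]), 0.94), (array([174., 128.]), 0.45)]
top rail []
top start_top [(array([207., 295.]), 0.6)]
scene bottle1 [(array([213., 342.]), 0.9)]
scene wedge [(array([223., 380.]), 0.9), (array([245., 375.]), 0.77), (array([220., 431.]), 0.6), (array([224., 321.]), 0.52), (array([186., 348.]), 0.5)]
scene bar [(array([267., 343.]), 0.86)]
scene shaker [(array([242., 244.]), 0.69)]
scene strip [(array([239., 242.]), 0.81)]
scene lug [(array([241., 240.]), 0.68)]
scene rail [(array([243., 238.]), 0.82)]
scene start_top []
203 223 [0.40780729 0.25247467 0.095049  ]
197 176 [0.5524797  0.27368218 0.09449769]
159 211 [0.44490576 0.39145396 0.08046121]
208 148 [0.64255829 0.24307481 0.083969  ]
325 196 [ 0.4929716  -0.12061541  0.09167326]
```

View pics/t0c.png

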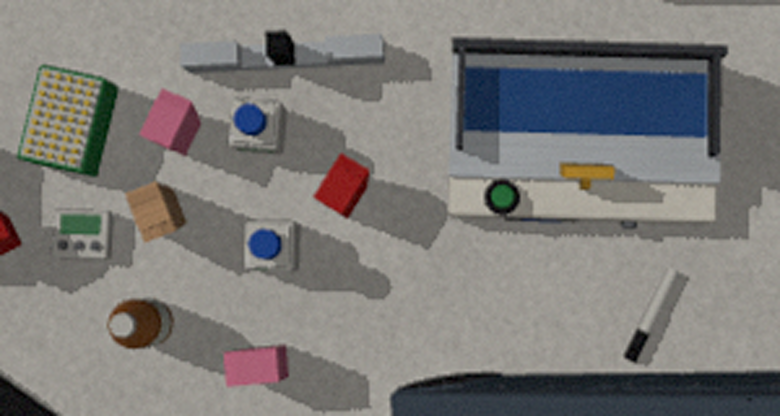

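View pics/s0c.png

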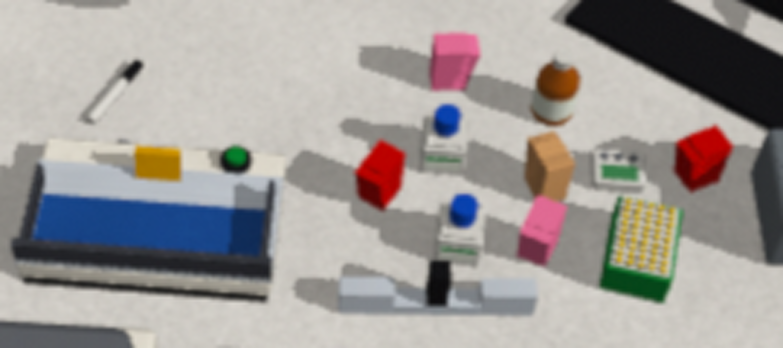

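```bash
cat > est.py <<'E'
from h import *
def rect(P):
    (c,s,a)=cv2.minAreaRect(P.astype(np.float32)*1000);return np.round(c,1),np.round(s,1),round(a,1)
def strip(p):
    m=mask(p,(100,100,30),(125,255,255)).astype(np.uint8);n,l,st,ce=cv2.connectedComponentsWithStats(m)
    k=1+np.argmax(st[1:,4]);v,u=np.where(l==k);return rect(atz('top',np.c_[u,v],.05)[:,:2]),st[k,4]
def bottles(p,d,w,c):
    m=mask(p,(105,120,60),(125,255,255))&(w[...,2]>.088)&(w[...,2]<.16)
    m=m.astype(np.uint8);n,l,st,ce=cv2.connectedComponentsWithStats(m);out=[]
    for k in range(1,n):
        if st[k,4]<15: continue
        v,u=np.where(l==k);P=w[l==k]
        print(c,'cap',ce[k].round(1),st[k,4],'mean',P.mean(0).round(4),rect(P[:,:2]))
        C=P.mean(0)
        z0=C[2]-.098
        b=(np.hypot(w[...,0]-C[0],w[...,1]-C[1])<.05)&(w[...,2]>z0+.045)&(w[...,2]<z0+.066)
        print('   body',b.sum(),rect(w[b][:,:2]))
E
python3 - <<'E'
from est import *
T=np.load('t0.npz');p,d=T['p'],T['d'];w=cloud('top',p,d);print(strip(p));bottles(p,d,w,'top')
S=np.load('s0.npz');ps,ds=S['p'],S['d'];ws=cloud('scene',ps,ds);bottles(ps,ds,ws,'scene')
for c,P,W in(('top',p,w),('scene',ps,ws)):
    near=lambda x,y,r:np.hypot(W[...,0]-x,W[...,1]-y)<r
    m=near(.44,.39,.075)&(W[...,2]>.074)&(W[...,2]<.09)&mask(P,(5,60,60),(25,255,255))
    print(c,'wedge top',m.sum(),rect(W[m][:,:2]),W[m].mean(0))
    m=near(.44,.39,.075)&(W[...,2]>.01)&(W[...,2]<.09)&mask(P,(5,60,60),(25,255,255));print(rect(W[m][:,:2]))
    m=near(.64,.243,.16)&(W[...,2]>.038)&(W[...,2]<.05)
    print('bar',m.sum(),rect(W[m][:,:2]))
    m=near(.64,.243,.03)&(W[...,2]>.078)&(W[...,2]<.1);print('grip',m.sum(),rect(W[m][:,:2]))
    m=mask(P,(18,150,100),(30,255,255))&near(.5,-.07,.15)&(W[...,2]>.088);print('lug top',m.sum(),rect(W[m][:,:2]))
    m=mask(P,(50,80,30),(85,255,255))&near(.48,.03,.06)&(W[...,2]>.045);print('btn',m.sum(),rect(W[m][:,:2]),W[m].mean(0))
    m=near(.6,-.07,.25)&(W[...,2]>.078)&(W[...,2]<.092)&(P.max(-1)<75)&(W[...,0]>.6);print('rail top',m.sum(),rect(W[m][:,:2]))
E
```

```text
((array([ 585.4, -126.7]), array([300.4,  78.6]), 88.7), np.int32(2256))
top cap [340.3 106.3] 34 mean [ 0.7749 -0.1695  0.0947] (array([ 775.2, -168.8]), array([76.5,  3.5]), 89.2)
   body 55 (array([ 776.4, -169.5]), array([98.7,  4.7]), 89.4)
top cap [195.5 175.2] 99 mean [0.5546 0.2779 0.0971] (array([555. , 279.3]), array([32.3, 30.5]), 45.1)
   body 218 (array([555.8, 279.8]), array([60.4, 59.3]), 86.2)
top cap [201.1 223.4] 96 mean [0.4065 0.2579 0.0971] (array([407.6, 258.4]), array([30.4, 31.7]), 0.6)
   body 234 (array([406.7, 258.3]), array([57.1, 59.5]), 0.4)
scene cap [67.8 63.1] 900 mean [-0.3925 -1.1135  0.124 ] (array([ -393.9, -1112.5]), array([165.4, 345.5]), 29.1)
   body 61 (array([ -375.8, -1114.9]), array([92. , 30.2]), 81.3)
scene cap [502.9 154. ] 29 mean [0.1457 0.8968 0.1542] (array([141.4, 895.8]), array([61.9, 18.7]), 55.5)
   body 0 (array([0., 0.]), array([0., 0.]), 0.0)
scene cap [343.9 204.8] 58 mean [0.4086 0.2568 0.0961] (array([408.7, 257.3]), array([30.5, 41.1]), 74.5)
   body 124 (array([410.3, 256.9]), array([56.3, 64.9]), 89.5)
scene cap [349.9 
[... 449 characters left out ...]
.6, -122.3]), array([59., 13.]), 86.9)
btn 48 (array([467.8, -18.8]), array([17.8, 26.1]), 78.4) [ 0.46767108 -0.01943546  0.06239367]
rail top 560 (array([710.3, -98.6]), array([218.6, 385.7]), 0.3)
scene wedge top 124 (array([449.6, 395.5]), array([67.5, 45. ]), 29.2) [0.44943354 0.39832215 0.0797947 ]
(array([447. , 396.8]), array([74.7, 43.6]), 23.7)
bar 337 (array([645.4, 251.8]), array([240.1, 262.8]), 75.2)
grip 52 (array([648.9, 248.9]), array([33.4, 25.3]), 1.7)
lug top 59 (array([ 495.4, -123.8]), array([56.6, 26. ]), 79.7)
btn 32 (array([470.2, -19.6]), array([28. , 15.9]), 4.2) [ 0.47082374 -0.0200799   0.06205192]
rail top 345 (array([651.8, -81.8]), array([401.5, 185.6]), 62.6)
```

```bash
python3 - <<'E'
from est import *
T=np.load('t0.npz');p,d=T['p'],T['d'];w=cloud('top',p,d)
S=np.load('s0.npz');ps,ds=S['p'],S['d'];ws=cloud('scene',ps,ds)
a=np.deg2rad(22.9);ex=np.array([np.cos(a),np.sin(a)])
for c,P,W in(('top',p,w),('scene',ps,ws)):
    m=(np.hypot(W[...,0]-.445,W[...,1]-.397)<.06)&mask(P,(5,60,40),(25,255,255))
    Q=W[m];x=(Q[:,:2]-[.446,.397])@ex
    for z in np.arange(0.005,.09,.01):
        k=abs(Q[:,2]-z)<.005
        if k.sum(): print(c,round(z,3),k.sum(),np.round([x[k].min()*1000,x[k].max()*1000],1))
    # bar: body end blocks
    m=(W[...,2]>.036)&(W[...,2]<.052)&(abs(W[...,0]-.645)<.035)&(abs(W[...,1]-.25)<.135);
    print(c,'bar',m.sum(),rect(W[m][:,:2]))
# overlays
def sh(x,y,z,o=(.5414,-.1257),yaw=-1.3):
    a=np.deg2rad(yaw);return [o[0]+np.cos(a)*x-np.sin(a)*y,o[1]+np.sin(a)*x+np.cos(a)*y,z]
polys=[[(4,-149,50),(84,-149,50),(84,149,50),(4,149,50)],[(100,-150,85),(100,150,85),(-20,150,85),(-20,-150,85)],[(112,-166,85),(112,166,85)],[(-52,-166,50),(-52,166,50)],[(-41,-30,95),(-41,30,95)]]
for c,P,(u,v,ww,hh) in(('top',p,(260,135,130,90)),('scene',ps,(185,205,115,70))):
    s=6;im=cv2.resize(P[v:v+hh,u:u+ww,::-1],None,fx=s,fy=s,interpolation=cv2.INTER_NEAREST)
    for q in polys:
        px=proj(c,np.array([sh(a/1000,b/1000,e/1000) for a,b,e in q]));px=((px-[u,v]+.5)*s).astype(int)
        cv2.polylines(im,[px],True,(0,255,0),1)
    px=proj(c,np.array([sh(-.076+.014*np.cos(t),.1+.014*np.sin(t),.064) for t in np.arange(0,6.3,.3)]));cv2.polylines(im,[((px-[u,v]+.5)*s).astype(int)],True,(255,0,255),1)
    cv2.imwrite(f'pics/ov_{c}.png',im)
E
```

```text
top 0.005 8 [-18.2  25.5]
top 0.015 9 [-17.7  21.2]
top 0.025 11 [-15.3  26.5]
top 0.035 8 [-23.1  25.2]
top 0.045 10 [-20.1  25. ]
top 0.055 13 [-27.4  20.8]
top 0.065 11 [-28.2  22.8]
top 0.075 184 [-32.4  31. ]
top 0.085 85 [-19.4  29.5]
top bar 417 (array([649.8, 251. ]), array([ 29.6, 248.9]), 3.3)
scene 0.005 10 [-22.2  26.9]
scene 0.015 13 [-19.1  31.9]
scene 0.025 21 [-22.6  34.4]
scene 0.035 29 [-22.1  34. ]
scene 0.045 24 [-22.8  32.7]
scene 0.055 31 [-26.9  32.4]
scene 0.065 26 [-35.1  32.1]
scene 0.075 94 [-36.4  31.5]
scene 0.085 54 [-25.2  38.4]
scene bar 314 (array([649.5, 250. ]), array([ 37.5, 250.2]), 2.9)
```

View pics/ov_top.png

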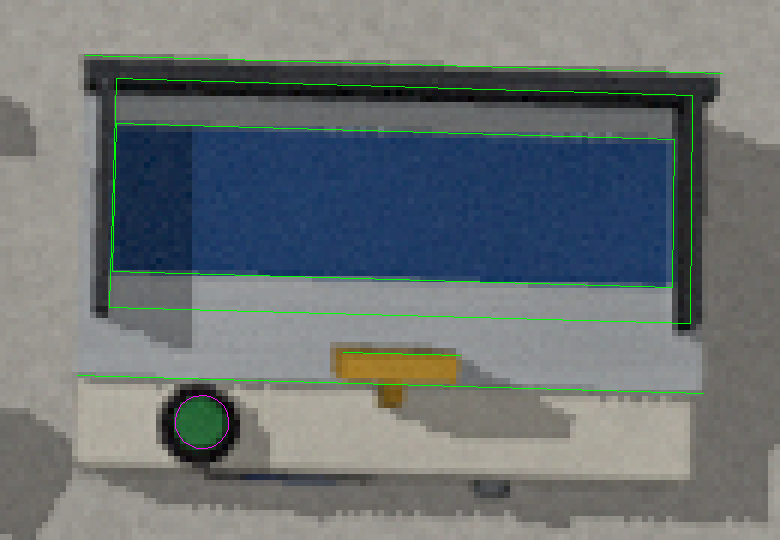

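View pics/ov_scene.png

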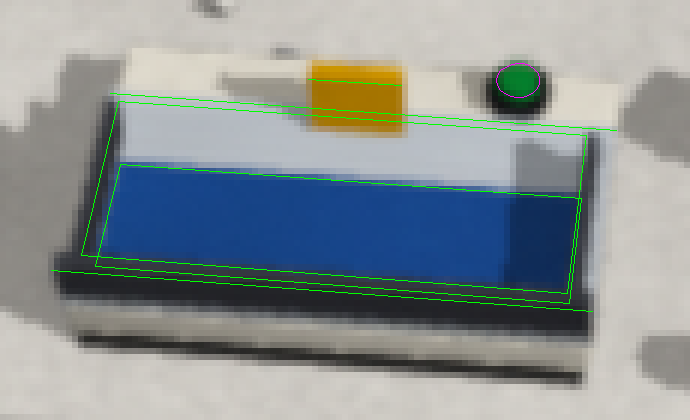

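```bash
cat >> h.py <<'E'
def plan(*tg):
    """targets: (x,y,z,yawdeg) -> row from present pose"""
    o=get_obs();P=np.array(o['position']);Q=R.from_quat(o['tool_rot'])
    print('t',round(o['time'],1),'pos',P.round(4),'yaw',round(np.degrees(np.arctan2(*Q.as_matrix()[[1,0],0])),2),'F',np.round(o['ft_force'],1),'w',round(o['grip_width'],4))
    for x,y,z,yaw in tg:
        a=R.from_euler('z',yaw,degrees=True)*R.from_euler('x',180,degrees=True)
        d=Q.inv().apply(np.array([x,y,z])-P)/.025;r=(Q.inv()*a).as_rotvec(degrees=True)
        print('row',np.round(d,3).tolist(),np.round(r,2).tolist())
E
python3 - <<'E'
from h import *
plan((.5,-.2,.26,-20),(.4085,.2575,.2,0))
E
```

```text
t 1.0 pos [ 0.2007 -0.5919  0.2226] yaw -71.28 F [ 0.7  0.4 -0.4] w 0.0867
row [-11.003, -16.372, -1.498] [0.0, -0.0, -51.28]
row [-29.509, -18.78, 0.902] [0.0, -0.0, -71.28]
```

carry_out(
  deltas=[
    [-1, -11, -16.4, -1.5, 0, 0, -51.3],
    [-1, -11, -16.4, -1.5, 0, 0, -51.3],
    [-1, -11, -16.4, -1.5, 0, 0, -51.3],
    [-1, -11, -16.4, -1.5, 0, 0, -51.3],
    [-1, -11, -16.4, -1.5, 0, 0, -51.3],
    [-1, -11, -16.4, -1.5, 0, 0, -51.3],
    [-1, -11, -16.4, -1.5, 0, 0, -51.3],
    [-1, -11, -16.4, -1.5, 0, 0, -51.3],
  ],
)

```text
time: 1.8
position: [0.4441, -0.2735, 0.2533]
tool_rot: [0.985, -0.174, 0.0, 0.0]
ft_force: [0.6, -0.4, -0.4]
grip_width: 0.0869
```

```bash
python3 - <<'E'
from h import *
plan((.41,.2575,.2,0))
E
```

```text
t 1.8 pos [ 0.4441 -0.2735  0.2533] yaw -19.99 F [ 0.6 -0.4 -0.4] w 0.0869
row [-8.544, -19.496, 2.119] [0.03, -0.04, -19.99]
```

carry_out(
  deltas=[
    [-1, -8.5, -19.5, 0, 0, 0, -20],
    [-1, -8.5, -19.5, 0, 0, 0, -20],
    [-1, -8.5, -19.5, 0, 0, 0, -20],
    [-1, -8.5, -19.5, 0, 0, 0, -20],
    [-1, -8.5, -19.5, 0, 0, 0, -20],
    [-1, -8.5, -19.5, 0, 0, 0, -20],
    [-1, -8.5, -19.5, 0, 0, 0, -20],
    [-1, -8.5, -19.5, 0, 0, 0, -20],
  ],
)

```text
time: 2.6
position: [0.4179, 0.126, 0.2533]
tool_rot: [1.0, 0.0, 0.001, -0.0]
ft_force: [1.5, -0.1, 0.4]
grip_width: 0.087
```

```bash
python3 - <<'E'
from h import *
plan((.408,.2575,.2,0))
E
```

```text
t 2.6 pos [0.4179 0.126  0.2533] yaw 0.01 F [ 1.5 -0.1  0.4] w 0.087
row [-0.396, -5.259, 2.13] [-0.0, -0.08, 0.01]
```

carry_out(
  deltas=[
    [-1, -0.4, -5.26, 2.1, 0, 0, 0],
    [-1, -0.4, -5.26, 2.1, 0, 0, 0],
    [-1, -0.4, -5.26, 2.1, 0, 0, 0],
    [-1, -0.4, -5.26, 2.1, 0, 0, 0],
    [-1, -0.4, -5.26, 2.1, 0, 0, 0],
  ],
)

```text
time: 3.1
position: [0.4076, 0.2561, 0.2]
tool_rot: [1.0, 0.002, -0.0, 0.0]
ft_force: [0.1, -0.2, 0.6]
grip_width: 0.0872
```

```bash
python3 - <<'E'
from est import *
plan((.408,.2575,.064,0))
for c in('top','scene'):
    p,d=camera(c);np.savez(c+'1.npz',p=p,d=d)
    (u,v),=proj(c,get_obs()['position']);print(c,u,v)
    u0,v0=int(u)-50,int(v)-40
    crop(c,p,u0,v0,100,80,7,f'pics/{c}1.png')
    im=cv2.imread(f'pics/{c}1.png');cv2.drawMarker(im,(int((u-u0+.5)*7),int((v-v0+.5)*7)),(0,255,0));cv2.imwrite(f'pics/{c}1.png',im)
    bottles(p,d,cloud(c,p,d),c)
E
```

```text
t 3.1 pos [0.4076 0.2561 0.2   ] yaw 0.18 F [ 0.1 -0.2  0.6] w 0.0872
row [0.022, -0.059, 5.442] [0.04, 0.05, 0.18]
top 195.59569303626935 221.13113675735352
top cap [334.6 106.1] 17 mean [ 0.7749 -0.1515  0.0959] (array([ 774.8, -152.5]), array([ 2.4, 44.1]), 1.3)
   body 50 (array([ 777.5, -152.2]), array([98. ,  3.6]), 89.5)
top cap [195.4 175.2] 98 mean [0.5546 0.2783 0.0967] (array([554.8, 279.1]), array([32.6, 30.4]), 45.4)
   body 153 (array([556.9, 279.2]), array([61.3, 58.6]), 83.5)
top cap [203.8 223.5] 44 mean [0.4062 0.2498 0.097 ] (array([406. , 249.6]), array([13.6, 27.8]), 86.6)
   body 151 (array([406.7, 245.2]), array([57. , 33.5]), 1.0)
scene 345.9008527957376 186.86498916665664
scene cap [67.3 63.2] 898 mean [-0.3924 -1.1159  0.1238] (array([ -398.2, -1115.7]), array([159.8, 349.1]), 27.7)
   body 63 (array([ -373.4, -1116.2]), array([25.2, 89.9]), 3.8)
scene cap [505.8 155.3] 21 mean [0.1517 0.9073 0.153 ] (array([150.9, 905.9]), array([37.8, 16. ]), 61.8)
   body 0 (array([0., 0.]), array([0., 0.]), 0.0)
scene cap [344.  204.7] 57 mean [0.4091 0.2574 0.0968] (array([408.1, 256.7]), array([37.4, 31.1]), 23.9)
   body 135 (array([407.9, 257.2]), array([55.9, 71.6]), 89.4)
scene cap [349.9 235.9] 61 mean [0.5572 0.2783 0.0964] (array([556.3, 278.5]), array([38.6, 30.4]), 0.3)
   body 138 (array([558.3, 279.5]), array([60.5, 64.4]), 86.8)
```

View pics/scene1.png

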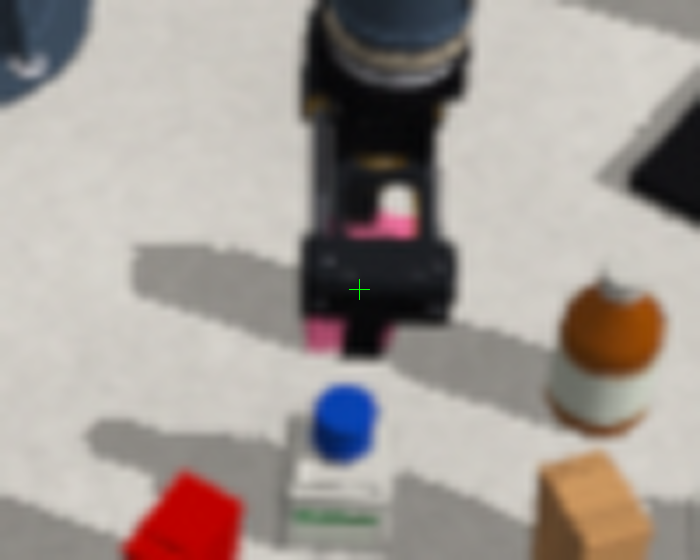

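View pics/top1.png

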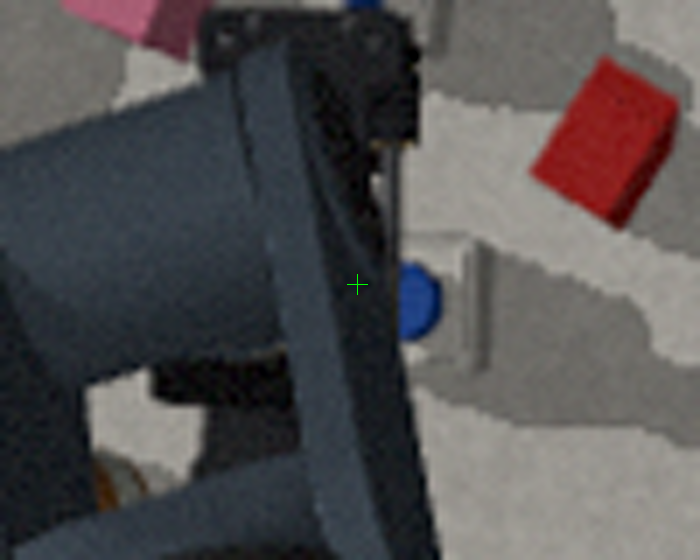

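carry_out(
  deltas=[
    [-1, 0, -0.05, 5.3, 0, 0, 0.2],
    [-1, 0, -0.05, 5.3, 0, 0, 0.2],
    [-1, 0, -0.05, 5.3, 0, 0, 0.2],
    [-1, 0, -0.05, 5.3, 0, 0, 0.2],
    [1, 0, -0.05, 5.3, 0, 0, 0.2],
    [1, 0, -0.05, 5.3, 0, 0, 0.2],
    [1, 0, -0.05, 5.3, 0, 0, 0.2],
    [1, 0, -0.05, 5.3, 0, 0, 0.2],
  ],
  force=15,
)

```text
time: 4.0
position: [0.4091, 0.2571, 0.0695]
tool_rot: [1.0, -0.002, 0.002, -0.001]
ft_force: [0.2, 0.7, -0.7]
grip_width: 0.0626
```

```bash
python3 - <<'E'
from est import *
plan()
E
```

```text
t 4.0 pos [0.4091 0.2571 0.0695] yaw -0.18 F [ 0.2  0.7 -0.7] w 0.0626
```

carry_out(
  deltas=[
    [1, 0, 0, 0, 0, 0, 0],
    [1, 0, 0, 0, 0, 0, 0],
    [1, 0, 0, 0, 0, 0, 0],
    [1, 0, 0, 0, 0, 0, 0],
    [1, 0, 0, 0, 0, 0, 0],
    [1, 0, 0, 0, 0, 0, 0],
  ],
  force=20,
)

```text
time: 4.6
position: [0.4075, 0.2568, 0.0678]
tool_rot: [1.0, -0.002, -0.001, 0.0]
ft_force: [-1.5, -0.1, 3.1]
grip_width: 0.0357
```

```bash
python3 - <<'E'
from est import *
plan((.45,.2,.24,0))
E
```

```text
t 4.6 pos [0.4075 0.2568 0.0678] yaw -0.17 F [-1.5 -0.1  3.1] w 0.0357
row [1.7, 2.268, -6.887] [0.01, 0.06, -0.17]
```

carry_out(
  deltas=[
    [1, 0, 0, -1, 0, 0, 0],
    [1, 0, 0, -7, 0, 0, 0],
    [1, 0, 0, -7, 0, 0, 0],
    [1, 0, 0, -7, 0, 0, 0],
    [1, 0, 0, -7, 0, 0, 0],
    [1, 0, 0, -7, 0, 0, 0],
  ],
)

```text
time: 5.2
position: [0.4084, 0.2569, 0.2435]
tool_rot: [1.0, -0.001, 0.001, -0.0]
ft_force: [-0.6, -0.5, -2.7]
grip_width: 0.0355
```

```bash
python3 - <<'E'
from est import *
plan((.5906,-.1596,.24,-1.3))
E
```

```text
t 5.2 pos [0.4084 0.2569 0.2435] yaw -0.17 F [-0.6 -0.5 -2.7] w 0.0355
row [7.339, 16.636, 0.148] [-0.04, -0.14, 1.13]
```

carry_out(
  deltas=[
    [1, 7.34, 16.64, 0, 0, 0, 1.2],
    [1, 7.34, 16.64, 0, 0, 0, 1.2],
    [1, 7.34, 16.64, 0, 0, 0, 1.2],
    [1, 7.34, 16.64, 0, 0, 0, 1.2],
    [1, 7.34, 16.64, 0, 0, 0, 1.2],
    [1, 7.34, 16.64, 0, 0, 0, 1.2],
    [1, 7.34, 16.64, 0, 0, 0, 1.2],
    [1, 7.34, 16.64, 0, 0, 0, 1.2],
  ],
)

```text
time: 6.0
position: [0.5671, -0.1111, 0.2393]
tool_rot: [1.0, -0.012, -0.003, -0.001]
ft_force: [0.6, 1.1, -2.7]
grip_width: 0.0356
```

carry_out(
  deltas=[
    [1, 1, 2.4, 0, 0, 0, 0],
    [1, 1, 2.4, 0, 0, 0, 0],
    [1, 1, 2.4, 0, 0, 0, 0],
    [1, 1, 2.4, 0, 0, 0, 0],
  ],
)

```text
time: 6.4
position: [0.59, -0.1687, 0.2402]
tool_rot: [1.0, -0.012, -0.003, -0.002]
ft_force: [0.1, 0.7, -2.1]
grip_width: 0.0352
```

```bash
python3 - <<'E'
from est import *
plan((.5906,-.1596,.14,-1.3))
E
```

```text
t 6.4 pos [ 0.59   -0.1687  0.2402] yaw -1.4 F [ 0.1  0.7 -2.1] w 0.0352
row [0.039, -0.352, 4.009] [-0.2, 0.32, -0.1]
```

carry_out(
  deltas=[
    [1, 0.02, -0.35, 3.8, 0, 0, 0],
    [1, 0.02, -0.35, 3.8, 0, 0, 0],
    [1, 0.02, -0.35, 3.8, 0, 0, 0],
    [1, 0.02, -0.35, 3.8, 0, 0, 0],
  ],
)

```text
time: 6.8
position: [0.5917, -0.1595, 0.1474]
tool_rot: [1.0, -0.011, -0.001, -0.001]
ft_force: [0.4, -0.9, -2.3]
grip_width: 0.0354
```

```bash
python3 - <<'E'
from est import *
plan((.5906,-.1596,.12,-1.3))
for c in('top','scene'):
    p,d=camera(c)
    (u,v),=proj(c,get_obs()['position']);print(c,u,v)
    u0,v0=int(u)-60,int(v)-40
    crop(c,p,u0,v0,120,80,6,f'pics/{c}2.png')
    bottles(p,d,cloud(c,p,d),c)
E
```

```text
t 6.8 pos [ 0.5917 -0.1595  0.1474] yaw -1.25 F [ 0.4 -0.9 -2.3] w 0.0354
row [-0.041, 0.008, 1.098] [-0.09, 0.17, 0.05]
top 340.78120702272076 160.1261598471166
top cap [338.  106.3] 26 mean [ 0.7745 -0.162   0.0951] (array([ 774.3, -160.4]), array([60.1,  3.6]), 90.0)
   body 40 (array([ 776.4, -148.6]), array([71.7,  2.9]), 89.6)
top cap [195.3 175.2] 97 mean [0.5545 0.2784 0.0973] (array([554.5, 278.7]), array([32.3, 30.4]), 45.3)
   body 228 (array([556.2, 279.9]), array([61.4, 59.9]), 85.7)
scene 229.51500342163064 228.77455091250363
scene cap [67.6 63.1] 906 mean [-0.3926 -1.1144  0.124 ] (array([ -393.5, -1110.5]), array([174.6, 343.8]), 30.2)
   body 64 (array([ -376.2, -1115.9]), array([96.3, 25.7]), 86.9)
scene cap [502.5 153.9] 35 mean [0.145  0.8952 0.1536] (array([140.3, 897. ]), array([64.2, 21.1]), 52.7)
   body 0 (array([0., 0.]), array([0., 0.]), 0.0)
scene cap [349.9 236. ] 62 mean [0.5585 0.2781 0.0976] (array([556.7, 278.7]), array([29.7, 37.8]), 87.4)
   body 151 (array([556.3, 279.2]), array([60.3, 65.8]), 85.4)
```

View pics/scene2.png

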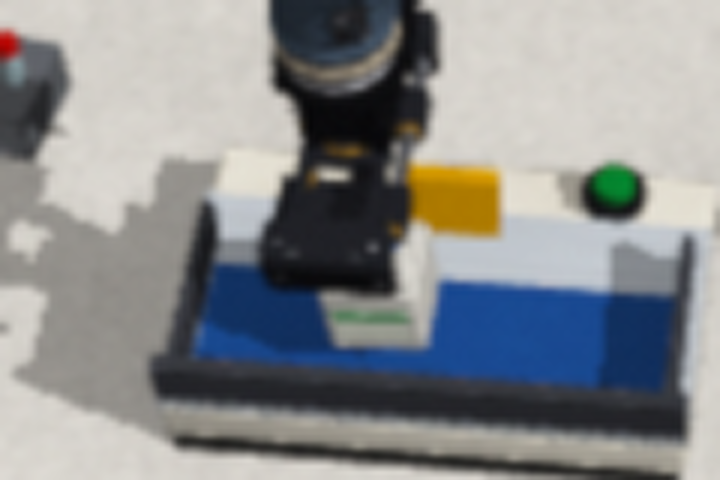

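View pics/top2.png

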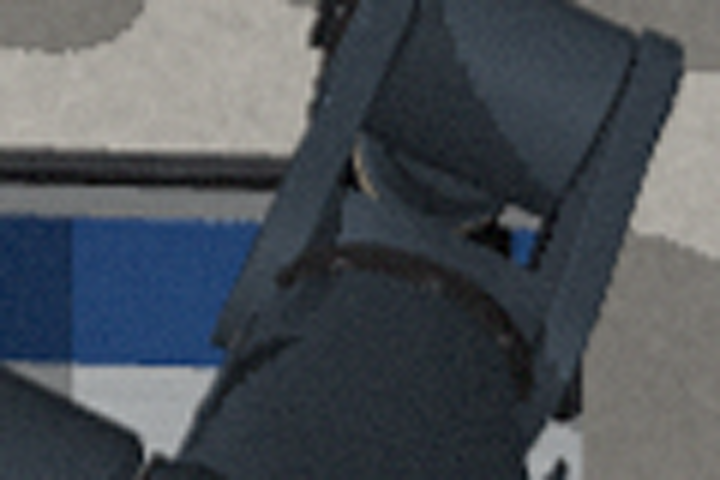

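carry_out(
  deltas=[
    [1, 0, 0, 0.4, 0, 0, 0],
    [1, 0, 0, 0.8, 0, 0, 0],
    [1, 0, 0, 1.05, 0, 0, 0],
    [1, 0, 0, 1.1, 0, 0, 0],
    [1, 0, 0, 1.15, 0, 0, 0],
    [1, 0, 0, 1.15, 0, 0, 0],
  ],
)

```text
time: 7.5
position: [0.5923, -0.1614, 0.1195]
tool_rot: [1.0, -0.012, -0.0, -0.0]
ft_force: [-0.8, 1.1, 0.7]
grip_width: 0.0355
```

```bash
python3 - <<'E'
from est import *
plan()
E
```

```text
t 7.5 pos [ 0.5923 -0.1614  0.1195] yaw -1.37 F [-0.8  1.1  0.7] w 0.0355
```

carry_out(
  deltas=[
    [1, 0, 0, 0.03, 0, 0, 0],
    [-1, 0, 0, 0.03, 0, 0, 0],
    [-1, 0, 0, 0.03, 0, 0, 0],
    [-1, 0, 0, 0.03, 0, 0, 0],
    [-1, 0, 0, 0.03, 0, 0, 0],
    [-1, 0, 0, 0.03, 0, 0, 0],
    [-1, 0, 0, -2, 0, 0, 0],
    [-1, 0, 0, -4.5, 0, 0, 0],
  ],
)

```text
time: 8.3
position: [0.5914, -0.161, 0.2171]
tool_rot: [1.0, -0.012, -0.003, -0.001]
ft_force: [0.9, -0.5, 0.1]
grip_width: 0.0826
```

```bash
python3 - <<'E'
from est import *
plan((.5565,.279,.24,-3.5))
E
```

```text
t 8.3 pos [ 0.5914 -0.161   0.2171] yaw -1.39 F [ 0.9 -0.5  0.1] w 0.0826
row [-1.827, -17.564, -0.865] [-0.13, 0.3, 2.11]
```

carry_out(
  deltas=[
    [-1, -1.8, -17.5, 0, 0, 0, 2.1],
    [-1, -1.8, -17.5, 0, 0, 0, 2.1],
    [-1, -1.8, -17.5, 0, 0, 0, 2.1],
    [-1, -1.8, -17.5, 0, 0, 0, 2.1],
    [-1, -1.8, -17.5, 0, 0, 0, 2.1],
    [-1, -1.8, -17.5, 0, 0, 0, 2.1],
    [-1, -1.8, -17.5, 0, 0, 0, 2.1],
    [-1, -1.8, -17.5, 0, 0, 0, 2.1],
  ],
)

```text
time: 9.1
position: [0.5609, 0.2393, 0.2184]
tool_rot: [1.0, -0.03, 0.0, -0.0]
ft_force: [1.3, 0.2, -0.5]
grip_width: 0.0868
```

```bash
python3 - <<'E'
from est import *
plan((.5565,.279,.15,-3.5))
for c in('top','scene'):
    p,d=camera(c)
    bottles(p,d,cloud(c,p,d),c)
E
```

```text
t 9.1 pos [0.5609 0.2393 0.2184] yaw -3.48 F [ 1.3  0.2 -0.5] w 0.0868
row [-0.273, -1.575, 2.736] [-0.0, -0.03, 0.02]
top cap [335.  106.3] 21 mean [ 0.7745 -0.1525  0.0955] (array([ 774.2, -152.3]), array([ 3.8, 42.6]), 0.9)
   body 48 (array([ 776.7, -151.9]), array([ 3.7, 97. ]), 0.2)
top cap [338.1 161.1] 111 mean [ 0.5911 -0.1533  0.1458] (array([ 591.9, -153.4]), array([30.4, 33.7]), 38.1)
   body 234 (array([ 593.1, -152.6]), array([58.4, 60.1]), 89.4)
scene cap [67.6 63.1] 899 mean [-0.3922 -1.1144  0.1244] (array([ -396.1, -1111.3]), array([168.6, 347.7]), 29.5)
   body 66 (array([ -373.7, -1112.3]), array([87.8, 29.8]), 82.9)
scene cap [502.  153.6] 33 mean [0.1442 0.8935 0.1543] (array([148.1, 892.4]), array([62.8, 18. ]), 53.0)
   body 1 (array([124.8, 892. ]), array([0., 0.]), 0.0)
scene cap [231.4 230.8] 88 mean [ 0.598  -0.1547  0.1436] (array([ 595.8, -155.7]), array([40.2, 31.7]), 17.5)
   body 142 (array([ 596.9, -154.1]), array([61. , 60.8]), 89.7)
scene cap [349.8 236.1] 65 mean [0.5581 0.2779 0.0967] (array([556.5, 278.4]), array([30.2, 36.9]), 84.6)
   body 157 (array([559.6, 278.5]), array([60.2, 59.8]), 81.5)
```

```bash
python3 - <<'E'
from est import *
p,d=camera('top');q,e=camera('scene');np.savez('b.npz',p=p,d=d,q=q,e=e)
crop('top',p,260,135,130,90,6,'pics/t3.png');crop('scene',q,185,205,115,70,6,'pics/s3.png')
for c,P,D in(('top',p,d),('scene',q,e)):
    W=cloud(c,P,D)
    # side rails inner/outer at top height, by row
    for x in(.56,.60):
        m=(abs(W[...,0]-x)<.006)&(W[...,2]>.078)&(W[...,2]<.09)&(P.max(-1)<90)
        y=W[m][:,1];print(c,x,'rail y', [np.round([y[k].min(),y[k].max(),np.median(y[k])],4) for k in(y<-.15,y>-.1) if k.any()])
    m=(W[...,2]>.078)&(W[...,2]<.09)&(P.max(-1)<90)&(abs(W[...,0]-.64)<.03)&(abs(W[...,1]+.12)<.18)
    print(rect(W[m][:,:2]))
    m=mask(P,(18,150,60),(30,255,255))&(W[...,2]>.085)&(abs(W[...,0]-.5)<.05)&(abs(W[...,1]+.12)<.1);print('lug',rect(W[m][:,:2]))
E
```

```text
top 0.56 rail y [array([-0.6522, -0.1537, -0.2749]), array([0.0273, 0.6835, 0.0304])]
top 0.6 rail y [array([-0.6395, -0.2752, -0.2781]), array([0.0275, 0.0307, 0.0276])]
(array([ 632.7, -127.5]), array([329.6,  43.2]), 89.6)
lug (array([ 495. , -122.7]), array([59.4, 14.2]), 87.4)
scene 0.56 rail y [array([-0.2812, -0.2757, -0.2805]), array([0.0258, 0.8233, 0.7503])]
scene 0.6 rail y [array([-0.2788, -0.2748, -0.2783]), array([0.0252, 0.0295, 0.0291])]
(array([ 635.7, -129.7]), array([326.4,  48.1]), 89.7)
lug (array([ 496.3, -124.4]), array([25.4, 54.2]), 6.5)
```

View pics/t3.png

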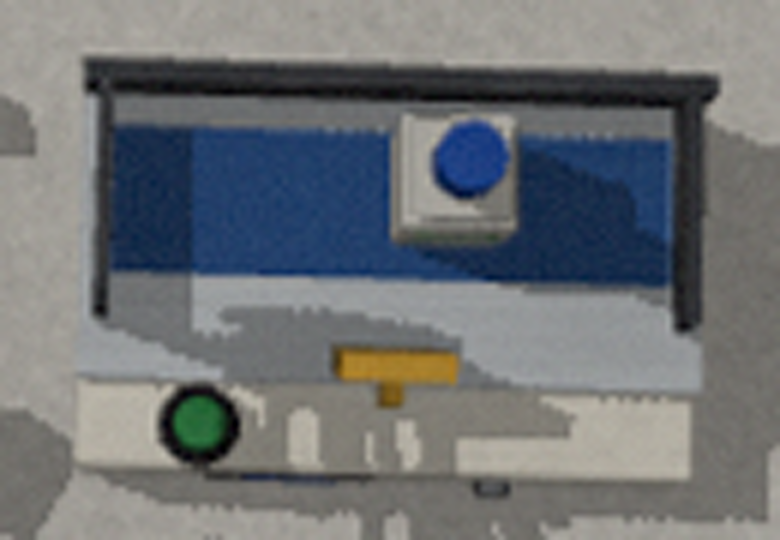

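View pics/s3.png

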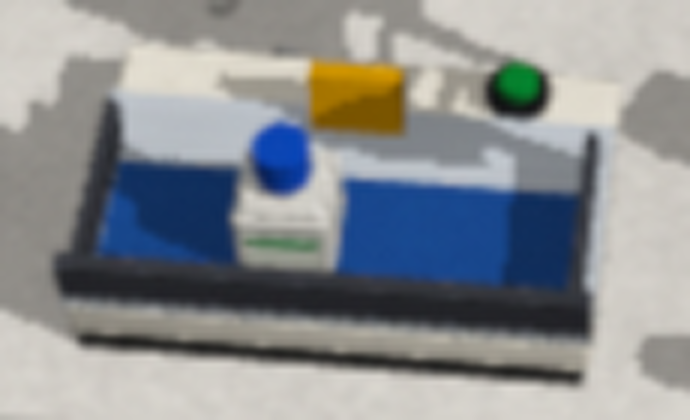

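carry_out(
  deltas=[
    [-1, -0.25, -1.57, 2.6, 0, 0, 0.4],
    [-1, -0.25, -1.57, 2.6, 0, 0, 0.4],
    [-1, -0.25, -1.57, 2.6, 0, 0, 0.4],
    [-1, -0.25, -1.57, 2.6, 0, 0, 0.4],
  ],
)

```text
time: 9.7
position: [0.558, 0.2752, 0.1534]
tool_rot: [0.999, -0.034, -0.0, 0.0]
ft_force: [-0.2, -0.5, 0.6]
grip_width: 0.0869
```

```bash
python3 - <<'E'
from est import *
plan((.5565,.2785,.067,-3.9))
q,e=camera('scene');bottles(q,e,cloud('scene',q,e),'scene')
crop('scene',q,300,170,100,80,7,'pics/s4.png')
E
```

```text
t 9.7 pos [0.558  0.2752 0.1534] yaw -3.95 F [-0.2 -0.5  0.6] w 0.0869
row [-0.067, -0.131, 3.455] [0.05, 0.02, -0.05]
scene cap [67.3 63.1] 915 mean [-0.3921 -1.1155  0.1243] (array([ -393.7, -1111.8]), array([169.2, 349. ]), 28.6)
   body 60 (array([ -374.5, -1116.5]), array([26.4, 90.2]), 1.8)
scene cap [502.3 153.6] 33 mean [0.1434 0.8949 0.1536] (array([142.3, 895.6]), array([58.4, 15.2]), 53.7)
   body 0 (array([0., 0.]), array([0., 0.]), 0.0)
scene cap [231.4 230.8] 88 mean [ 0.5981 -0.1547  0.1437] (array([ 596. , -155.6]), array([36.9, 31.7]), 16.8)
   body 136 (array([ 597.6, -154.1]), array([60.8, 61.8]), 2.2)
scene cap [348.9 237.7] 21 mean [0.5793 0.2723 0.1155] (array([578. , 273.7]), array([21.8, 63.4]), 87.9)
   body 55 (array([562.7, 279.1]), array([42. , 52.7]), 2.5)
```

View pics/s4.png

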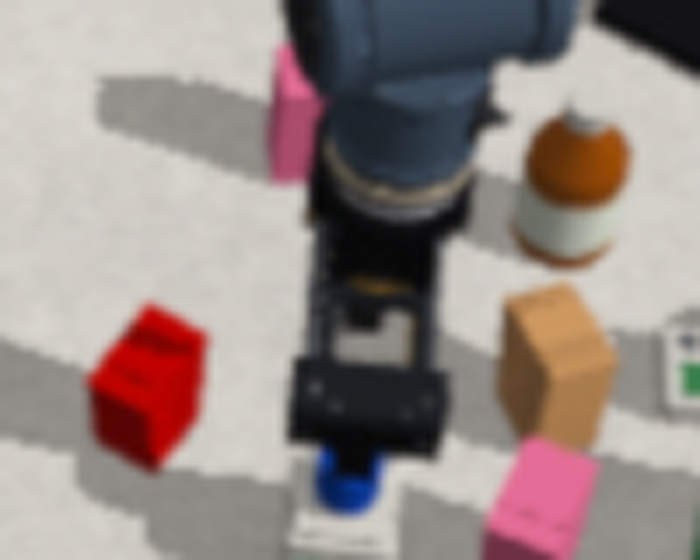

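```bash
python3 - <<'E'
from est import *
q,e=camera('scene');W=cloud('scene',q,e);P=np.mean([get_obs()['position'] for _ in range(1)],0);print(P)
for z0,z1 in((.004,.02),(.02,.035),(.035,.06)):
    m=(abs(W[...,0]-P[0])<.08)&(abs(W[...,1]-P[1])<.06)&(W[...,2]>P[2]+z0)&(W[...,2]<P[2]+z1)&(q.max(-1)<80)
    Q=W[m];print(z0,m.sum(),Q.min(0).round(4),Q.max(0).round(4),np.median(Q,0).round(4), rect(Q[:,:2]))
i=camera_info('scene');u,v=proj('scene',P)[0].astype(int)
for r in range(v-12,v+14,2): print(r,''.join('%4d'%x for x in q[r,u-12:u+14].max(-1)))
print(u)
E
```

```text
[0.55904087 0.27550248 0.15490582]
0.004 23 [0.5122 0.2638 0.1601] [0.6113 0.2866 0.1745] [0.5185 0.2747 0.1679] (array([561.9, 275.2]), array([18.5, 99.3]), 87.4)
0.02 5 [0.5167 0.2665 0.1756] [0.6165 0.2796 0.184 ] [0.6122 0.2733 0.1778] (array([567.1, 269.1]), array([100.2,  12.8]), 4.8)Traceback (most recent call last):
  File "<stdin>", line 5, in <module>
    return umr_minimum(a, axis, None, out, keepdims, initial, where)
ValueError: zero-size array to reduction operation minimum which has no identity
```

carry_out(
  deltas=[
    [-1, -0.06, -0.13, 3.45, 0, 0, 0],
    [-1, -0.06, -0.13, 3.45, 0, 0, 0],
    [-1, -0.06, -0.13, 3.45, 0, 0, 0],
    [-1, -0.06, -0.13, 3.45, 0, 0, 0],
    [-1, -0.06, -0.13, 3.45, 0, 0, 0],
  ],
)

```text
time: 10.3
position: [0.5585, 0.2803, 0.0699]
tool_rot: [0.999, -0.034, 0.003, -0.001]
ft_force: [1.1, -0.0, 1.1]
grip_width: 0.0865
```

```bash
python3 - <<'E'
from est import *
plan((.5565,.2785,.067,-3.9))
E
```

```text
t 10.3 pos [0.5585 0.2803 0.0699] yaw -3.91 F [ 1.1 -0.   1.1] w 0.0865
row [-0.076, 0.079, 0.117] [-0.11, -0.29, -0.01]
```

carry_out(
  deltas=[
    [1, 0, 0, 0, 0, 0, 0],
    [1, 0, 0, 0, 0, 0, 0],
    [1, 0, 0, 0, 0, 0, 0],
    [1, 0, 0, 0, 0, 0, 0],
    [1, 0, 0, 0, 0, 0, 0],
    [1, 0, 0, 0, 0, 0, 0],
    [1, 0, 0, 0, 0, 0, 0],
    [1, 0, 0, 0, 0, 0, 0],
  ],
  force=20,
)

```text
time: 11.1
position: [0.5557, 0.2802, 0.0669]
tool_rot: [0.999, -0.034, -0.001, 0.0]
ft_force: [0.1, 0.1, 0.8]
grip_width: 0.0355
```

```bash
python3 - <<'E'
from est import *
plan((.592,-.091,.24,-1.3))
q,e=camera('scene');crop('scene',q,300,190,100,80,7,'pics/s5.png')
E
```

```text
t 11.1 pos [0.5557 0.2802 0.0669] yaw -3.88 F [0.1 0.1 0.8] w 0.0355
row [2.447, 14.717, -6.923] [0.01, 0.06, -2.58]
```

View pics/s5.png

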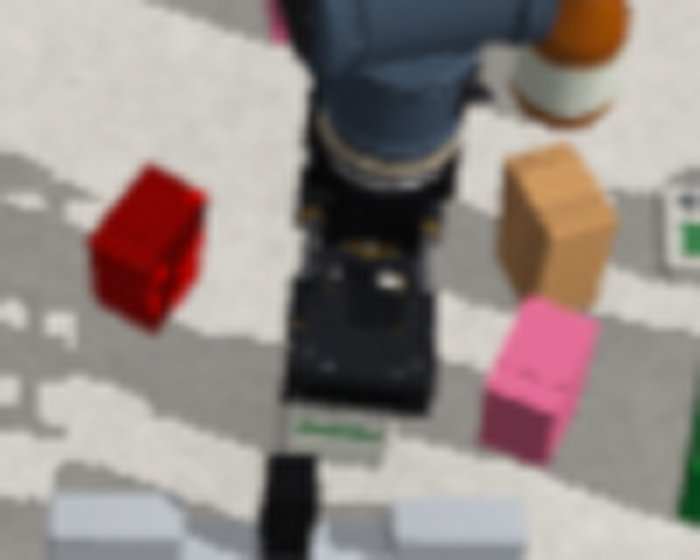

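carry_out(
  deltas=[
    [1, 0, 0, -1, 0, 0, 0],
    [1, 0, 0, -6.9, 0, 0, 0],
    [1, 0, 0, -6.9, 0, 0, 0],
    [1, 0, 0, -6.9, 0, 0, 0],
    [1, 0, 0, -6.9, 0, 0, 0],
    [1, 0, 0, -6.9, 0, 0, 0],
    [1, 0, 0, -6.9, 0, 0, 0],
  ],
)

```text
time: 11.85
position: [0.5542, 0.2796, 0.2372]
tool_rot: [0.999, -0.034, -0.003, 0.001]
ft_force: [0.0, 0.1, -4.3]
grip_width: 0.0356
```

carry_out(
  deltas=[
    [1, 1.2, 7.35, 0, 0, 0, -1.3],
    [1, 1.2, 7.35, 0, 0, 0, -1.3],
    [1, 1.2, 7.35, 0, 0, 0, -1.3],
    [1, 1.2, 7.35, 0, 0, 0, -1.3],
    [1, 1.2, 7.35, 0, 0, 0, -1.3],
    [1, 1.2, 7.35, 0, 0, 0, -1.3],
  ],
)

```text
time: 12.45
position: [0.5723, 0.0939, 0.2371]
tool_rot: [1.0, -0.024, -0.003, -0.0]
ft_force: [0.1, 0.4, -2.7]
grip_width: 0.0359
```

carry_out(
  deltas=[
    [1, 1.2, 7.35, 0, 0, 0, -1.3],
    [1, 1.2, 7.35, 0, 0, 0, -1.3],
    [1, 1.2, 7.35, 0, 0, 0, -1.3],
    [1, 1.2, 7.35, 0, 0, 0, -1.3],
    [1, 1.2, 7.35, 0, 0, 0, -1.3],
    [1, 1.2, 7.35, 0, 0, 0, -1.3],
  ],
)

```text
time: 13.05
position: [0.5947, -0.0893, 0.238]
tool_rot: [1.0, -0.011, -0.002, -0.001]
ft_force: [-0.2, 0.9, -3.7]
grip_width: 0.0355
```

```bash
python3 - <<'E'
from est import *
plan((.592,-.091,.14,-1.3))
q,e=camera('scene');p,d=camera('top');np.savez('c.npz',p=p,d=d,q=q,e=e);crop('scene',q,185,185,115,80,6,'pics/s6.png')
bottles(q,e,cloud('scene',q,e),'scene');bottles(p,d,cloud('top',p,d),'top')
E
```

```text
t 13.1 pos [ 0.5947 -0.0893  0.238 ] yaw -1.32 F [-0.2  0.9 -3.7] w 0.0355
row [-0.093, 0.078, 3.92] [-0.12, 0.18, -0.02]
scene cap [67.2 63.1] 923 mean [-0.3918 -1.1162  0.1245] (array([ -394.5, -1111.2]), array([170.6, 345.3]), 29.9)
   body 63 (array([ -372., -1117.]), array([27.6, 91.1]), 4.4)
scene cap [502.7 153.8] 42 mean [0.1444 0.8961 0.1537] (array([142.7, 895.7]), array([64. , 18.3]), 58.0)
   body 0 (array([0., 0.]), array([0., 0.]), 0.0)
scene cap [231.2 230.8] 84 mean [ 0.5985 -0.1551  0.1444] (array([ 596.1, -156.2]), array([38.5, 30.6]), 10.9)
   body 143 (array([ 595.1, -154.1]), array([59.8, 65.3]), 89.9)
top cap [341.1 160.9] 19 mean [ 0.5918 -0.1619  0.1464] (array([ 592.9, -161.8]), array([12. , 14.4]), 89.2)
   body 5 (array([ 617.5, -175.5]), array([3.7, 8. ]), 74.6)
```

View pics/s6.png

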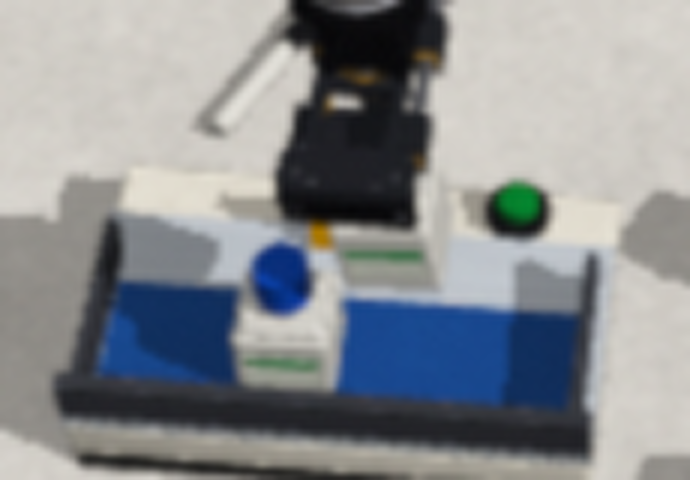

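```bash
python3 - <<'E'
from est import *
c=np.load('c.npz');q,e=c['q'],c['e'];W=cloud('scene',q,e)
for lo,hi in((.175,.2),(.2,.22)):
    m=(W[...,2]>lo)&(W[...,2]<hi)&(abs(W[...,0]-.62)<.02)&(abs(W[...,1]+.09)<.06)&(q.min(-1)>90)
    y=W[m][:,1];print('held',m.sum(),y.min(),y.max(),(y.min()+y.max())/2,np.median(W[m][:,0]))
for lo,hi in((.06,.075),(.075,.09),(.09,.105)):
    m=(W[...,2]>lo)&(W[...,2]<hi)&(abs(W[...,0]-.625)<.012)&(abs(W[...,1]+.155)<.05)&(q.min(-1)>90)
    y=W[m][:,1];print('placed',m.sum(),y.min(),y.max(),(y.min()+y.max())/2,np.median(W[m][:,0]))
E
```

```text
held 70 -0.10965089669793002 -0.05049095498630174 -0.08007092584211588 0.624432738466482
held 53 -0.11209109305526577 -0.05359280134492114 -0.08284194720009345 0.6252683666915964
placed 35 -0.18163799697068378 -0.12595819546911063 -0.1537980962198972 0.6220231213246141
placed 33 -0.18431488594053885 -0.12468619728404007 -0.15450054161228946 0.6221410014448963
placed 42 -0.1835279454637494 -0.12429219983147002 -0.1539100726476097 0.6212507030617654
```

carry_out(
  deltas=[
    [1, -0.06, 0.06, 1, 0, 0, 0],
    [1, -0.06, 0.15, 2, 0, 0, 0],
    [1, -0.06, 0.24, 3, 0, 0, 0],
    [1, -0.06, 0.24, 3.6, 0, 0, 0],
    [1, -0.06, 0.24, 3.9, 0, 0, 0],
    [1, -0.06, 0.24, 3.9, 0, 0, 0],
  ],
)

```text
time: 13.75
position: [0.5929, -0.0943, 0.141]
tool_rot: [1.0, -0.01, -0.001, -0.001]
ft_force: [-0.0, 0.3, -3.8]
grip_width: 0.0356
```

```bash
python3 - <<'E'
from est import *
plan()
q,e=camera('scene');p,d=camera('top');crop('scene',q,185,185,115,80,6,'pics/s7.png')
W=cloud('scene',q,e);bottles(q,e,W,'scene')
for lo,hi in((.08,.1),(.1,.12)):
    m=(W[...,2]>lo)&(W[...,2]<hi)&(abs(W[...,0]-.62)<.02)&(W[...,1]<-.02)&(W[...,1]>-.122)&(q.min(-1)>90)
    y=W[m][:,1];print('held',m.sum(),y.min(),y.max(),(y.min()+y.max())/2,np.median(W[m][:,0]))
E
```

```text
t 13.8 pos [ 0.5929 -0.0943  0.141 ] yaw -1.16 F [-0.   0.3 -3.8] w 0.0356
scene cap [67.3 63. ] 921 mean [-0.3925 -1.1155  0.1248] (array([ -393.5, -1112. ]), array([165.4, 348.3]), 28.1)
   body 66 (array([ -374.1, -1119.6]), array([89.9, 27.8]), 83.6)
scene cap [501.6 153.5] 34 mean [0.1424 0.8925 0.1535] (array([142.6, 893.7]), array([59.8, 17.5]), 64.3)
   body 0 (array([0., 0.]), array([0., 0.]), 0.0)
scene cap [229.9 230.5] 50 mean [ 0.597  -0.1602  0.1438] (array([ 593.7, -160.7]), array([22.1, 36.8]), 75.3)
   body 107 (array([ 610.6, -159.3]), array([80.9, 42.8]), 57.1)
held 48 -0.11306507340525404 -0.05501142900826836 -0.0840382512067612 0.6222979640607185
held 59 -0.11894080622598924 -0.05645447472897919 -0.08769764047748421 0.6225773749132966
```

View pics/s7.png

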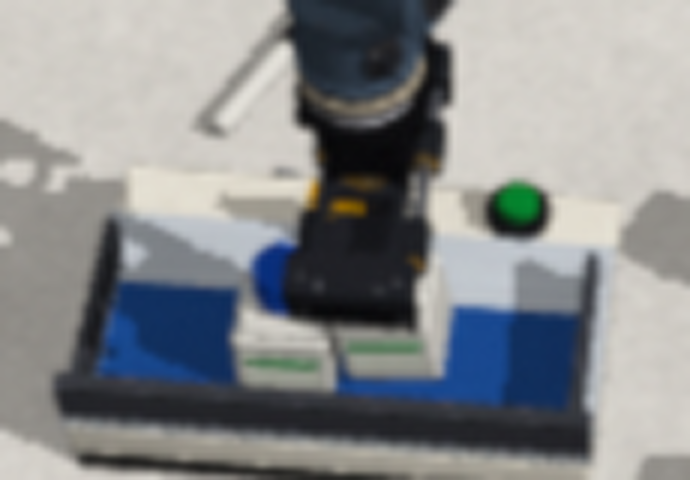

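carry_out(
  deltas=[
    [1, 0, 0, 0.4, 0, 0, 0],
    [1, 0, 0, 0.75, 0, 0, 0],
    [1, 0, 0, 0.85, 0, 0, 0],
    [1, 0, 0, 0.9, 0, 0, 0],
    [1, 0, 0, 0.93, 0, 0, 0],
    [1, 0, 0, 0.96, 0, 0, 0],
    [1, 0, 0, 0.96, 0, 0, 0],
  ],
)

```text
time: 14.55
position: [0.5932, -0.0954, 0.1201]
tool_rot: [1.0, -0.011, -0.0, -0.0]
ft_force: [-3.3, 3.2, 9.5]
grip_width: 0.0356
```

```bash
python3 - <<'E'
from est import *
plan()
E
```

```text
t 14.6 pos [ 0.5932 -0.0954  0.1201] yaw -1.29 F [-3.3  3.2  9.5] w 0.0356
```

carry_out(
  deltas=[
    [1, 0, 0, -0.05, 0, 0, 0],
    [-0.5, 0, 0, -0.05, 0, 0, 0],
    [-0.5, 0, 0, -0.05, 0, 0, 0],
    [-1, 0, 0, -0.05, 0, 0, 0],
    [-1, 0, 0, -0.05, 0, 0, 0],
    [-1, 0, 0, -0.05, 0, 0, 0],
    [-1, 0, 0, -2, 0, 0, 0],
    [-1, 0, 0, -4, 0, 0, 0],
  ],
)

```text
time: 15.35
position: [0.5924, -0.0957, 0.2169]
tool_rot: [1.0, -0.011, -0.003, -0.001]
ft_force: [0.0, -0.2, 0.1]
grip_width: 0.0827
```

```bash
python3 - <<'E'
from est import *
plan((.645,.22,.22,90))
E
```

```text
t 15.3 pos [ 0.5924 -0.0957  0.2169] yaw -1.29 F [ 0.  -0.2  0.1] w 0.0827
row [1.821, -12.672, -0.111] [-0.34, 0.16, -91.29]
```

carry_out(
  deltas=[
    [-1, 1.8, -11, 0, 0, 0, -60],
    [-1, 1.8, -11, 0, 0, 0, -60],
    [-1, 1.8, -11, 0, 0, 0, -60],
    [-1, 1.8, -11, 0, 0, 0, -60],
    [-1, 1.8, -11, 0, 0, 0, -60],
    [-1, 1.8, -11, 0, 0, 0, -60],
    [-1, 1.8, -11, 0, 0, 0, -60],
    [-1, 1.8, -11, 0, 0, 0, -60],
  ],
)

```text
time: 16.15
position: [0.6446, 0.1792, 0.2177]
tool_rot: [0.871, 0.491, -0.0, 0.0]
ft_force: [-0.4, -0.1, -0.6]
grip_width: 0.087
```

```bash
cat >> est.py <<'E'
def barpose(P,W,c,dz=0,cx=.65,cy=.25):
    m=(W[...,2]>.038+dz)&(W[...,2]<.052+dz)&(abs(W[...,0]-cx)<.03)&(abs(W[...,1]-cy)<.135);print(c,'bar',m.sum(),rect(W[m][:,:2]))
    m=(np.hypot(W[...,0]-cx,W[...,1]-cy)<.03)&(W[...,2]>.079+dz)&(W[...,2]<.095+dz);print(c,'grip',m.sum(),rect(W[m][:,:2]),W[m].mean(0).round(4) if m.any() else '')
E
python3 - <<'E'
from est import *
plan((.649,.250,.2,93))
q,e=camera('scene');p,d=camera('top');crop('scene',q,185,185,115,80,6,'pics/s8.png');crop('top',p,260,135,130,90,6,'pics/t8.png')
Ws=cloud('scene',q,e);Wt=cloud('top',p,d);bottles(q,e,Ws,'scene');bottles(p,d,Wt,'top');barpose(q,Ws,'scene');barpose(p,Wt,'top')
E
```

```text
t 16.1 pos [0.6446 0.1792 0.2177] yaw 58.84 F [-0.4 -0.1 -0.6] w 0.087
row [2.515, -1.313, 0.706] [-0.02, 0.02, -34.16]
scene cap [67.1 63.2] 915 mean [-0.3914 -1.1165  0.1245] (array([ -390.8, -1113.9]), array([165.6, 344.7]), 27.1)
   body 66 (array([ -377.7, -1116. ]), array([26.8, 95.1]), 5.3)
scene cap [502.7 154.1] 34 mean [0.1463 0.8958 0.154 ] (array([145.3, 895.3]), array([61.8, 16.1]), 63.3)
   body 0 (array([0., 0.]), array([0., 0.]), 0.0)
scene cap [231.6 230.8] 93 mean [ 0.5982 -0.1537  0.1441] (array([ 596.5, -153.3]), array([36. , 34.1]), 30.4)
   body 160 (array([ 596.2, -145.7]), array([79.4, 63.1]), 88.9)
scene cap [250.4 232.1] 89 mean [ 0.5988 -0.0851  0.1433] (array([596.5, -85.7]), array([36.1, 31.7]), 28.6)
   body 162 (array([605.1, -94.7]), array([78.1, 80.4]), 87.2)
top cap [333.9 106.3] 18 mean [ 0.7747 -0.1495  0.0948] (array([ 774.9, -151.2]), array([ 2.2, 41. ]), 0.1)
   body 55 (array([ 776.9, -150.2]), array([ 4.6, 97.6]), 1.7)
top cap [315.  160.5] 110 mean [ 0.5926 -0.0846  0.1462] (array([593.2, -84.4]), array([32.3, 33.1]), 26.0)
   body 302 (array([594.5, -94.2]), array([61.2, 79. ]), 0.3)
top cap [338.  161.2] 113 mean [ 0.5912 -0.1531  0.1452] (array([ 592.1, -153.6]), array([30.6, 33.6]), 39.0)
   body 275 (array([ 592.7, -142.4]), array([77.9, 59.5]), 89.9)
scene bar 273 (array([650.2, 249.6]), array([ 35.9, 249.9]), 3.8)
scene grip 48 (array([649.6, 249.9]), array([22.3, 32. ]), 87.6) [0.6501 0.2499 0.0846]
top bar 51 (array([643. , 366.6]), array([28.6, 18. ]), 5.0)
top grip 0 (array([0., 0.]), array([0., 0.]), 0.0)
```

View pics/s8.png

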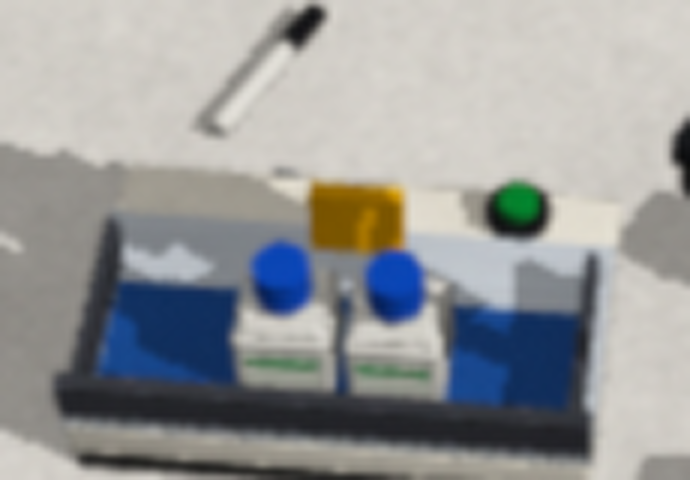

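View pics/t8.png

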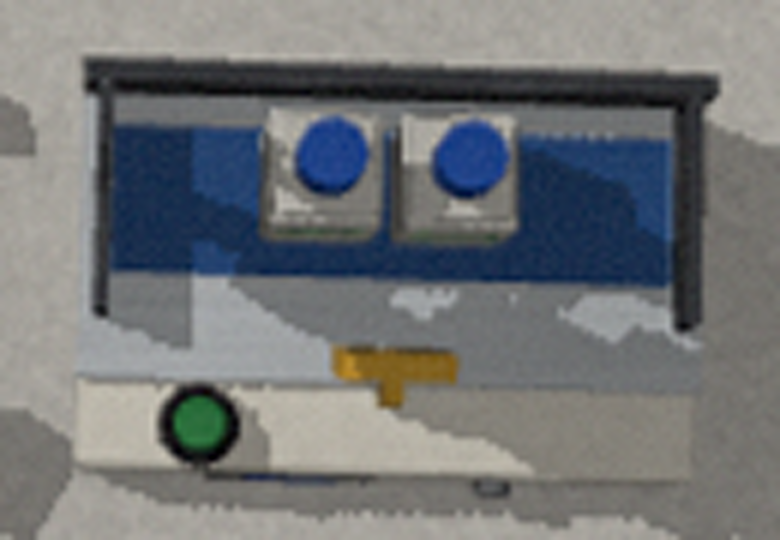

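carry_out(
  deltas=[
    [-0.15, 2.51, -1.31, 0.7, 0, 0, -34.3],
    [-0.15, 2.51, -1.31, 0.7, 0, 0, -34.3],
    [-0.15, 2.51, -1.31, 0.7, 0, 0, -34.3],
    [-0.15, 2.51, -1.31, 0.7, 0, 0, -34.3],
    [-0.15, 2.51, -1.31, 0.7, 0, 0, -34.3],
    [-0.15, 2.51, -1.31, 0.7, 0, 0, -34.3],
  ],
)

```text
time: 16.85
position: [0.6496, 0.2476, 0.2007]
tool_rot: [0.69, 0.724, -0.0, -0.0]
ft_force: [0.0, 0.8, -0.8]
grip_width: 0.0519
```

```bash
python3 - <<'E'
from est import *
plan((.650,.250,.12,93.3))
q,e=camera('scene');p,d=camera('top');crop('scene',q,290,190,120,85,6,'pics/s9.png')
Ws=cloud('scene',q,e);barpose(q,Ws,'scene')
E
```

```text
t 16.9 pos [0.6496 0.2476 0.2007] yaw 92.69 F [ 0.   0.8 -0.8] w 0.0519
row [0.097, 0.022, 3.226] [-0.01, -0.0, -0.61]
scene bar 277 (array([650.1, 249.8]), array([ 33.4, 249.9]), 3.1)
scene grip 53 (array([650.2, 250. ]), array([22.3, 35.1]), 89.5) [0.6514 0.2499 0.0853]
```

View pics/s9.png

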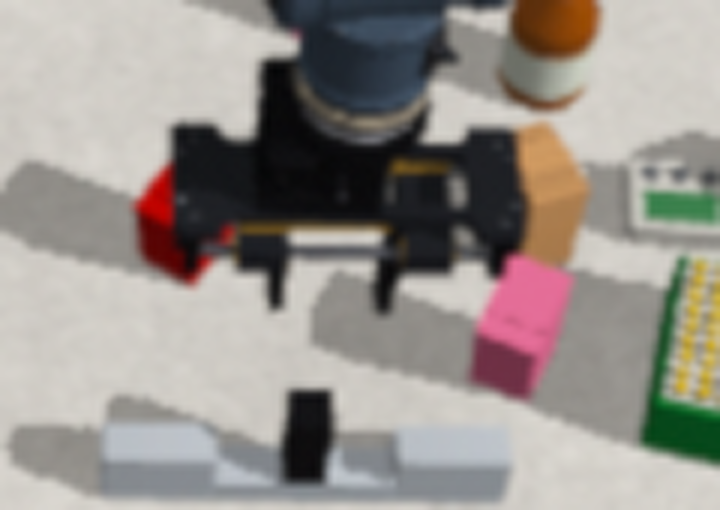

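carry_out(
  deltas=[
    [-0.15, 0.1, 0.02, 2, 0, 0, -0.5],
    [-0.15, 0.1, 0.02, 4, 0, 0, -0.5],
    [-0.15, 0.1, 0.02, 5.2, 0, 0, -0.5],
    [-0.15, 0.1, 0.02, 6, 0, 0, -0.5],
    [-0.15, 0.1, 0.02, 6.5, 0, 0, -0.5],
    [-0.15, 0.1, 0.02, 6.5, 0, 0, -0.5],
  ],
)

```text
time: 17.55
position: [0.6487, 0.2504, 0.0363]
tool_rot: [0.686, 0.728, -0.001, -0.001]
ft_force: [0.1, 0.4, -0.3]
grip_width: 0.0501
```

```bash
python3 - <<'E'
from est import *
plan((.650,.250,.036,93.3))
q,e=camera('scene');p,d=camera('top');crop('scene',q,290,190,120,85,6,'pics/s10.png')
E
```

```text
t 17.6 pos [0.6487 0.2504 0.0363] yaw 93.43 F [ 0.1  0.4 -0.3] w 0.0501
row [-0.02, 0.052, 0.01] [-0.2, 0.03, 0.13]
```

View pics/s10.png

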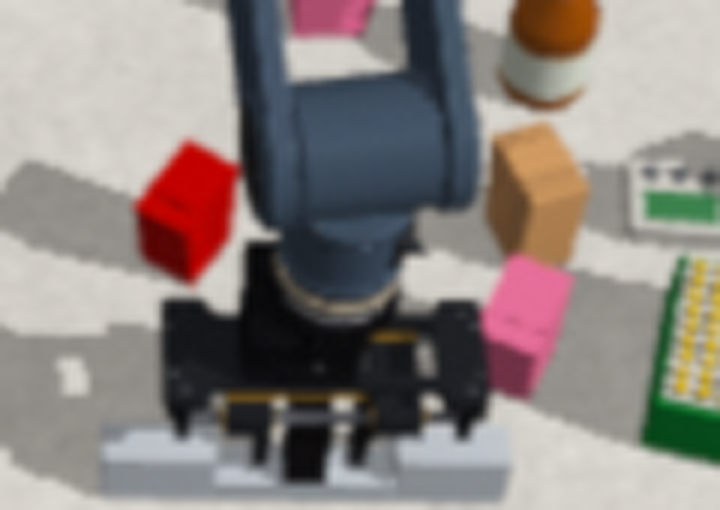

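Straddling the grip (fingers at crop px 262 and 358, grip 308). Close.

carry_out(
  deltas=[
    [1, 0, 0.04, 0, 0, 0, 0],
    [1, 0, 0.04, 0, 0, 0, 0],
    [1, 0, 0.04, 0, 0, 0, 0],
    [1, 0, 0.04, 0, 0, 0, 0],
    [1, 0, 0.04, 0, 0, 0, 0],
    [1, 0, 0.04, 0, 0, 0, 0],
  ],
  force=45,
)

```text
time: 18.25
position: [0.6513, 0.2505, 0.039]
tool_rot: [0.685, 0.728, 0.0, 0.001]
ft_force: [-0.9, -3.2, 5.0]
grip_width: 0.0256
```

carry_out(
  deltas=[
    [1, 0, 0, -0.3, 0, 0, 0],
    [1, 0, 0, -1.2, 0, 0, 0],
    [1, 0, 0, -2.4, 0, 0, 0],
    [1, 0, 0, -3.6, 0, 0, 0],
    [1, 0, 0, -5, 0, 0, 0],
    [1, 0, 0, -6.3, 0, 0, 0],
    [1, 0, 0, -7, 0, 0, 0],
    [1, 0, 0, -7.2, 0, 0, 0],
  ],
)

```text
time: 19.05
position: [0.6512, 0.2519, 0.2199]
tool_rot: [0.685, 0.729, 0.001, 0.0]
ft_force: [0.7, 0.4, -4.2]
grip_width: 0.0256
```

```bash
python3 - <<'E'
from est import *
plan((.535,-.125,.22,88.7))
E
```

```text
t 19.1 pos [0.6512 0.2519 0.2199] yaw 93.55 F [ 0.7  0.4 -4.2] w 0.0256
row [-14.761, -5.572, -0.039] [0.15, -0.08, 4.85]
```

carry_out(
  deltas=[
    [1, -0.5, -0.2, 0, 0, 0, 0.2],
    [1, -1.4, -0.55, 0, 0, 0, 0.4],
    [1, -2.6, -1, 0, 0, 0, 0.8],
    [1, -3.8, -1.45, 0, 0, 0, 1.2],
    [1, -5, -1.9, 0, 0, 0, 1.6],
    [1, -6.2, -2.35, 0, 0, 0, 2],
    [1, -7.4, -2.8, 0, 0, 0, 2.4],
    [1, -8.6, -3.25, 0, 0, 0, 2.8],
  ],
)

```text
time: 19.85
position: [0.5799, 0.03, 0.2156]
tool_rot: [0.703, 0.711, -0.002, -0.002]
ft_force: [0.5, 0.3, -4.1]
grip_width: 0.0262
```

carry_out(
  deltas=[
    [1, -1.2, -0.45, 0, 0, 0, 0.4],
    [1, -2.4, -0.9, 0, 0, 0, 0.8],
    [1, -3.6, -1.35, 0, 0, 0, 1.2],
    [1, -4.6, -1.75, 0, 0, 0, 1.6],
    [1, -5.4, -2.05, 0, 0, 0, 1.9],
    [1, -5.9, -2.25, 0, 0, 0, 2],
    [1, -6.1, -2.3, 0, 0, 0, 2],
    [1, -6.1, -2.3, 0, 0, 0, 2],
  ],
)

```text
time: 20.65
position: [0.5267, -0.1218, 0.2173]
tool_rot: [0.715, 0.699, -0.0, -0.001]
ft_force: [0.5, 0.0, -4.4]
grip_width: 0.0256
```

```bash
python3 - <<'E'
from est import *
plan((.535,-.125,.22,88.7))
q,e=camera('scene');p,d=camera('top');crop('scene',q,185,165,115,95,6,'pics/s11.png');np.savez('d.npz',p=p,d=d,q=q,e=e)
Ws=cloud('scene',q,e);m=(Ws[...,2]>.188)&(Ws[...,2]<.235)&(abs(Ws[...,0]-.54)<.04)&(abs(Ws[...,1]+.125)<.16)&(q.min(-1)>70)
print(m.sum(),rect(Ws[m][:,:2]),Ws[m].min(0),Ws[m].max(0))
bottles(q,e,Ws,'scene')
E
```

```text
t 20.6 pos [ 0.5267 -0.1218  0.2173] yaw 88.66 F [ 0.5  0.  -4.4] w 0.0256
row [-0.119, 0.335, -0.108] [-0.08, -0.06, -0.04]
665 (array([ 525.9, -121. ]), array([251.2,  41. ]), 88.7) [ 0.50322552 -0.24626108  0.18802762] [0.54647994 0.00429706 0.23398175]
scene cap [67.4 63.3] 925 mean [-0.3913 -1.1149  0.124 ] (array([ -392.9, -1112.1]), array([173.7, 344.7]), 28.8)
   body 61 (array([ -370.3, -1114.7]), array([92.4, 28.3]), 89.6)
scene cap [502.6 153.9] 36 mean [0.1451 0.8954 0.1541] (array([144.2, 896. ]), array([63.3, 18.1]), 50.9)
   body 0 (array([0., 0.]), array([0., 0.]), 0.0)
scene cap [231.5 230.8] 91 mean [ 0.5978 -0.1542  0.1432] (array([ 593.9, -155. ]), array([37.3, 31.3]), 59.6)
   body 152 (array([ 594.2, -147.3]), array([64.7, 75.6]), 1.8)
scene cap [250.2 232.1] 85 mean [ 0.5993 -0.0857  0.1441] (array([597.2, -86.8]), array([37. , 29.6]), 6.8)
   body 174 (array([598.7, -93.6]), array([61.3, 80.5]), 2.4)
```

View pics/s11.png

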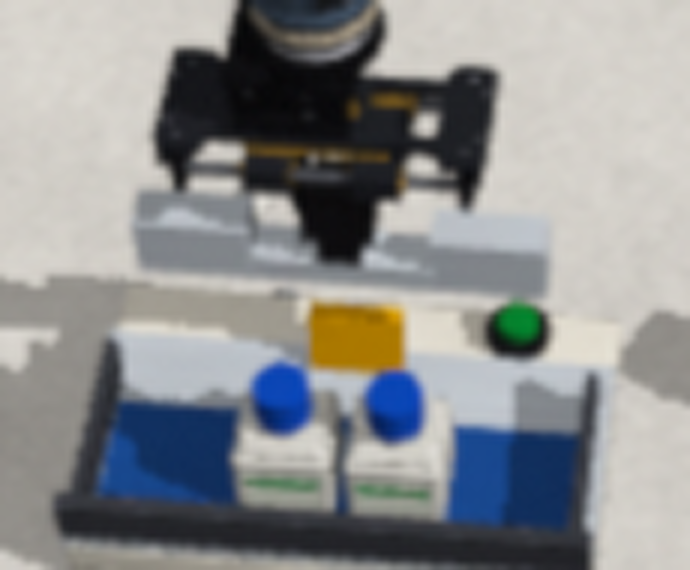

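carry_out(
  deltas=[
    [1, -0.06, 0.33, 0, 0, 0, 0],
    [1, -0.06, 0.33, 0.8, 0, 0, 0],
    [1, -0.06, 0.33, 1.8, 0, 0, 0],
    [1, -0.06, 0.33, 2.8, 0, 0, 0],
    [1, -0.06, 0.33, 3.4, 0, 0, 0],
    [1, -0.06, 0.33, 3.6, 0, 0, 0],
    [1, -0.06, 0.33, 3.6, 0, 0, 0],
  ],
)

```text
time: 21.45
position: [0.536, -0.1228, 0.1275]
tool_rot: [0.715, 0.7, -0.0, -0.0]
ft_force: [-0.5, -0.2, -5.2]
grip_width: 0.0255
```

```bash
python3 - <<'E'
from est import *
plan((.535,-.1235,.087,88.7))
q,e=camera('scene');p,d=camera('top');crop('scene',q,185,185,115,95,6,'pics/s12.png');crop('top',p,260,135,130,90,6,'pics/t12.png')
Ws=cloud('scene',q,e);m=(Ws[...,2]>.105)&(Ws[...,2]<.15)&(abs(Ws[...,0]-.54)<.04)&(abs(Ws[...,1]+.125)<.16)&(q.min(-1)>70)
print(m.sum(),rect(Ws[m][:,:2]),Ws[m].min(0),Ws[m].max(0))
E
```

```text
t 21.4 pos [ 0.536  -0.1228  0.1275] yaw 88.78 F [-0.5 -0.2 -5.2] w 0.0255
row [-0.028, -0.039, 1.622] [-0.04, -0.03, 0.08]
546 (array([ 546.7, -122.6]), array([251.4,  65.2]), 89.1) [ 0.51224184 -0.24818106  0.10500246] [0.5799824  0.00315013 0.14522195]
```

View pics/s12.png

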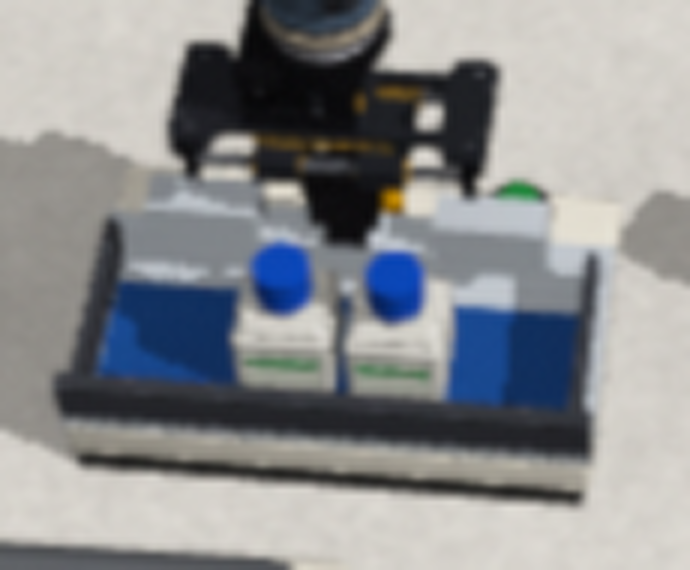

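View pics/t12.png

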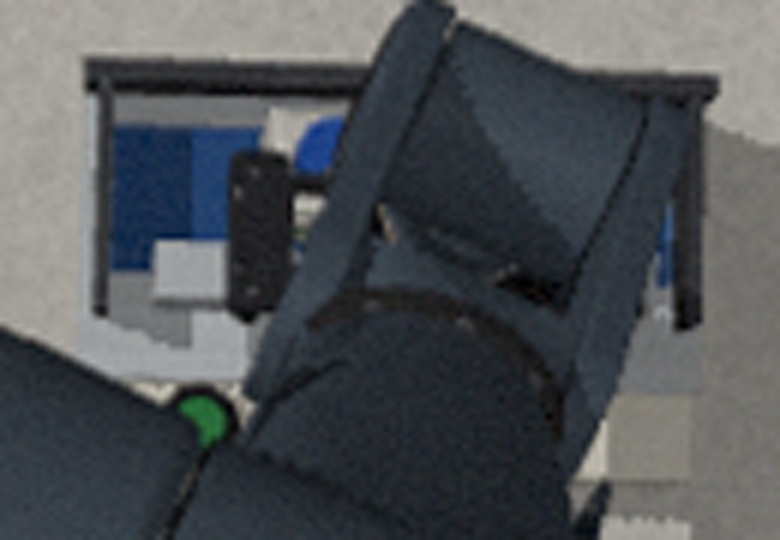

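carry_out(
  deltas=[
    [1, 0, 0, 0.5, 0, 0, 0],
    [1, 0, 0, 1, 0, 0, 0],
    [1, 0, 0, 1.3, 0, 0, 0],
    [1, 0, 0, 1.4, 0, 0, 0],
    [1, 0, 0, 1.45, 0, 0, 0],
    [1, 0, 0, 1.5, 0, 0, 0],
    [1, 0, 0, 1.5, 0, 0, 0],
  ],
)

```text
time: 22.25
position: [0.5357, -0.1235, 0.0907]
tool_rot: [0.715, 0.699, 0.0, 0.0]
ft_force: [0.5, -0.1, -3.9]
grip_width: 0.0257
```

```bash
python3 - <<'E'
from est import *
plan()
E
```

```text
t 22.2 pos [ 0.5357 -0.1235  0.0907] yaw 88.72 F [ 0.5 -0.1 -3.9] w 0.0257
```

carry_out(
  deltas=[
    [1, 0, 0, 0.05, 0, 0, 0],
    [1, 0, 0, 0.08, 0, 0, 0],
    [1, 0, 0, 0.11, 0, 0, 0],
    [1, 0, 0, 0.11, 0, 0, 0],
  ],
)

```text
time: 22.65
position: [0.5358, -0.1235, 0.089]
tool_rot: [0.715, 0.699, 0.0, 0.0]
ft_force: [-2.2, 0.3, 5.4]
grip_width: 0.0256
```

carry_out(
  deltas=[
    [1, 0, 0, 0.02, 0, 0, 0],
    [1, 0, 0, 0.04, 0, 0, 0],
  ],
)

```text
time: 22.85
position: [0.5358, -0.1235, 0.089]
tool_rot: [0.715, 0.699, 0.0, 0.001]
ft_force: [-3.9, 0.6, 16.1]
grip_width: 0.0258
```

carry_out(
  deltas=[
    [1, 0, 0, -0.05, 0, 0, 0],
    [1, 0, 0, -0.05, 0, 0, 0],
  ],
)

```text
time: 23.05
position: [0.5358, -0.1235, 0.089]
tool_rot: [0.715, 0.699, 0.0, 0.0]
ft_force: [-3.2, 1.5, 6.6]
grip_width: 0.0255
```

```bash
python3 - <<'E'
from est import *
plan()
q,e=camera('scene');p,d=camera('top');crop('scene',q,185,185,115,95,6,'pics/s13.png')
bottles(q,e,cloud('scene',q,e),'scene')
E
```

```text
t 23.1 pos [ 0.5358 -0.1235  0.089 ] yaw 88.73 F [-3.2  1.5  6.6] w 0.0255
scene cap [67.2 63.1] 893 mean [-0.3922 -1.1165  0.1242] (array([ -395.3, -1111. ]), array([172.7, 348.4]), 29.4)
   body 58 (array([ -375.3, -1116.5]), array([89.9, 33.1]), 80.6)
scene cap [502.9 154.1] 34 mean [0.1467 0.8964 0.1545] (array([146.2, 894. ]), array([64.6, 15.9]), 53.8)
   body 2 (array([135.6, 909.8]), array([59.5,  0. ]), -123.2)
scene cap [231.6 230.8] 92 mean [ 0.5982 -0.1537  0.1439] (array([ 594.1, -154.7]), array([35.7, 33.2]), 30.1)
   body 167 (array([ 596.5, -144.6]), array([63.2, 81.1]), 4.0)
scene cap [250.2 231.8] 93 mean [ 0.5958 -0.0865  0.1412] (array([576.6, -90. ]), array([76.3, 33.5]), 13.8)
   body 146 (array([605.7, -93.4]), array([78.5, 79.8]), 1.8)
```

View pics/s13.png

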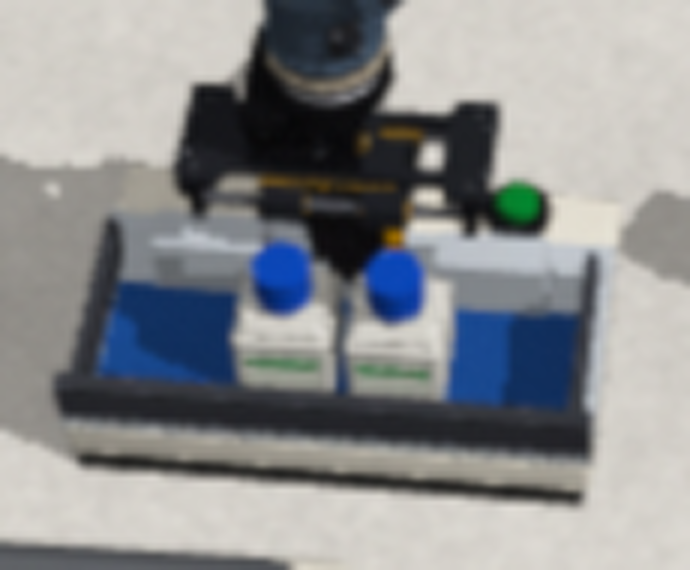

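carry_out(
  deltas=[
    [1, 0, 0.1, 0, 0, 0, 0],
    [1, 0, 0.25, 0, 0, 0, 0],
    [1, 0, 0.4, 0, 0, 0, 0],
    [1, 0, 0.55, 0, 0, 0, 0],
    [1, 0, 0.65, 0, 0, 0, 0],
    [1, 0, 0.75, 0, 0, 0, 0],
    [1, 0, 0.85, 0, 0, 0, 0],
    [1, 0, 0.95, 0, 0, 0, 0],
  ],
)

```text
time: 23.95
position: [0.5523, -0.1233, 0.0891]
tool_rot: [0.714, 0.7, -0.005, -0.006]
ft_force: [-17.5, -1.5, 21.7]
grip_width: 0.0261
```

```bash
python3 - <<'E'
from est import *
plan()
print(get_obs()['moment'])
E
```

```text
t 23.9 pos [ 0.5523 -0.1233  0.0891] yaw 88.88 F [-17.5  -1.5  21.7] w 0.0261
[-0.76666075  3.32875799 -0.18512052]
```

carry_out(
  deltas=[
    [1, 0, 0, -0.06, 0, 0, 0],
    [1, 0, 0, -0.08, 0, 0, 0],
    [1, 0, 0, -0.08, 0, 0, 0],
  ],
)

```text
time: 24.25
position: [0.558, -0.1235, 0.0892]
tool_rot: [0.715, 0.699, -0.001, -0.001]
ft_force: [-3.8, 1.2, -3.0]
grip_width: 0.0257
```

```bash
python3 - <<'E'
from est import *
plan()
print(get_obs()['moment'])
q,e=camera('scene');crop('scene',q,185,185,115,95,6,'pics/s14.png')
bottles(q,e,cloud('scene',q,e),'scene')
E
```

```text
t 24.2 pos [ 0.558  -0.1235  0.0892] yaw 88.72 F [-3.8  1.2 -3. ] w 0.0257
[-0.07467122  0.49776883 -0.04866384]
scene cap [67.5 63.1] 915 mean [-0.3926 -1.1149  0.124 ] (array([ -393.2, -1112.2]), array([168.6, 344.6]), 29.1)
   body 62 (array([ -373.7, -1114.5]), array([85.9, 27.2]), 88.3)
scene cap [502.7 153.9] 41 mean [0.1446 0.8962 0.1536] (array([144.1, 895.2]), array([63.9, 20.2]), 63.5)
   body 0 (array([0., 0.]), array([0., 0.]), 0.0)
scene cap [231.2 231.9] 94 mean [ 0.6018 -0.1548  0.1424] (array([ 579.6, -158.5]), array([76.4, 34.2]), 11.7)
   body 159 (array([ 603.5, -146. ]), array([90.2, 78.2]), 9.2)
scene cap [249.9 233.5] 91 mean [ 0.6041 -0.0866  0.1419] (array([591.5, -88.8]), array([67. , 31.6]), 14.0)
   body 167 (array([597.4, -90.9]), array([85.7, 83.3]), 73.1)
```

View pics/s14.png

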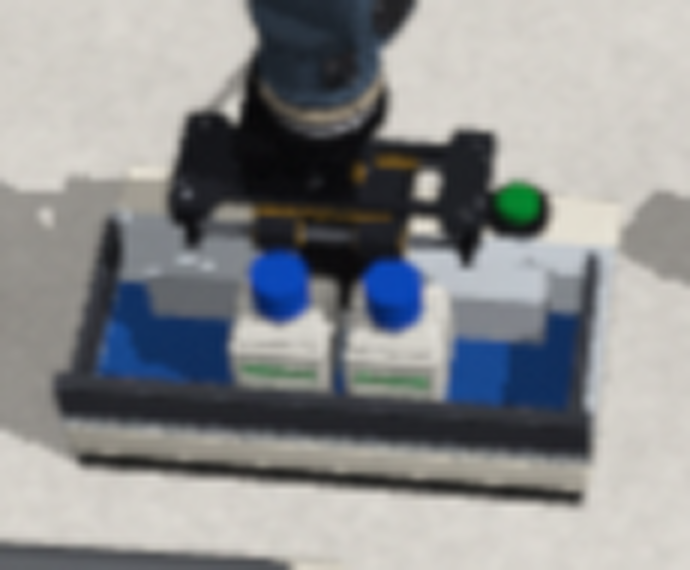

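carry_out(
  deltas=[
    [1, 0, 0.1, 0, 0, 0, 0],
    [1, 0, 0.18, 0, 0, 0, 0],
    [1, 0, 0.25, 0, 0, 0, 0],
    [1, 0, 0.3, 0, 0, 0, 0],
    [1, 0, 0.3, 0, 0, 0, 0],
  ],
)

```text
time: 24.8
position: [0.5674, -0.1241, 0.09]
tool_rot: [0.715, 0.699, 0.0, 0.0]
ft_force: [-1.4, 0.8, -5.6]
grip_width: 0.0257
```

carry_out(
  deltas=[
    [1, 0, 0.04, 0, 0, 0, 0],
    [1, 0, 0.08, 0, 0, 0, 0],
    [1, 0, 0.08, 0, 0, 0, 0],
  ],
)

```text
time: 25.1
position: [0.5689, -0.1242, 0.0901]
tool_rot: [0.715, 0.699, 0.0, 0.0]
ft_force: [-2.6, 0.2, -6.4]
grip_width: 0.0257
```

carry_out(
  deltas=[
    [1, 0, 0.04, 0.04, 0, 0, 0],
    [1, 0, 0.08, 0.04, 0, 0, 0],
    [1, 0, 0.08, 0.04, 0, 0, 0],
  ],
)

```text
time: 25.4
position: [0.5689, -0.124, 0.0892]
tool_rot: [0.715, 0.699, -0.001, -0.002]
ft_force: [-6.6, -1.0, -1.3]
grip_width: 0.0255
```

carry_out(
  deltas=[
    [1, 0, 0.04, 0, 0, 0, 0],
    [1, 0, 0.08, 0, 0, 0, 0],
    [1, 0, 0.08, 0, 0, 0, 0],
  ],
)

```text
time: 25.7
position: [0.569, -0.124, 0.0892]
tool_rot: [0.715, 0.699, -0.003, -0.003]
ft_force: [-10.2, -1.3, 1.2]
grip_width: 0.0257
```

```bash
python3 - <<'E'
from est import *
plan()
print(get_obs()['moment'])
q,e=camera('scene');crop('scene',q,185,185,115,95,6,'pics/s15.png')
bottles(q,e,cloud('scene',q,e),'scene')
E
```

```text
t 25.7 pos [ 0.569  -0.124   0.0892] yaw 88.77 F [-10.2  -1.3   1.2] w 0.0257
[-0.32532784  1.58622167 -0.12865049]
scene cap [67.6 63.2] 907 mean [-0.3922 -1.1147  0.1235] (array([ -393.3, -1113.3]), array([169.9, 348.3]), 27.2)
   body 68 (array([ -371.6, -1113.5]), array([26.3, 90.8]), 6.4)
scene cap [502.3 153.8] 33 mean [0.1447 0.8945 0.1537] (array([144.2, 894.8]), array([64.7, 17.3]), 55.0)
   body 0 (array([0., 0.]), array([0., 0.]), 0.0)
scene cap [230.6 234.5] 94 mean [ 0.6142 -0.1554  0.1429] (array([ 593.5, -159.8]), array([76.8, 33.7]), 13.1)
   body 163 (array([ 614.4, -145.8]), array([80.4, 83.1]), 87.7)
scene cap [249.5 235.8] 96 mean [ 0.6147 -0.0868  0.1422] (array([603.7, -88.9]), array([61.9, 32.7]), 18.4)
   body 164 (array([614. , -92.9]), array([78.2, 82.7]), 83.5)
```

View pics/s15.png

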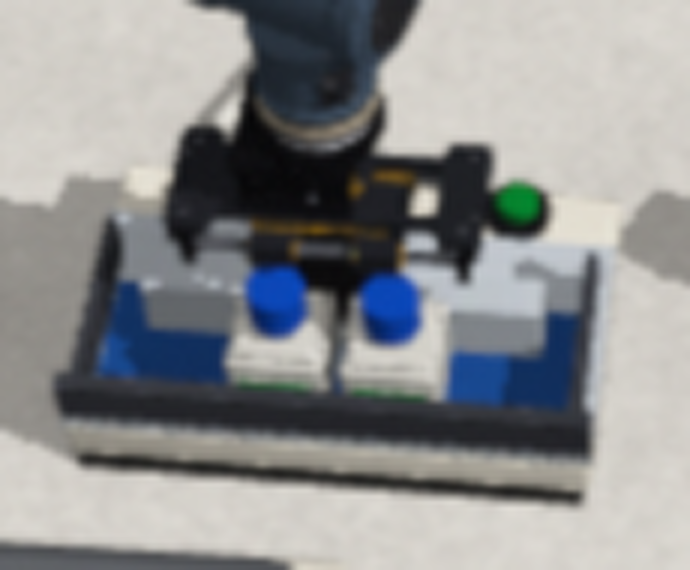

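carry_out(
  deltas=[
    [1, 0, 0.08, 0, 0, 0, 0],
    [1, 0, 0.16, 0, 0, 0, 0],
    [1, 0, 0.24, 0, 0, 0, 0],
    [1, 0, 0.24, 0, 0, 0, 0],
  ],
)

```text
time: 26.15
position: [0.5689, -0.1239, 0.0893]
tool_rot: [0.714, 0.7, -0.007, -0.008]
ft_force: [-22.4, -3.4, 11.9]
grip_width: 0.0258
```

carry_out(
  deltas=[
    [1, 0, 0.08, 0, 0, 0, 0],
    [1, 0, 0.16, 0, 0, 0, 0],
    [1, 0, 0.16, 0, 0, 0, 0],
  ],
)

```text
time: 26.45
position: [0.5689, -0.1239, 0.0894]
tool_rot: [0.714, 0.7, -0.01, -0.011]
ft_force: [-30.0, -5.5, 17.1]
grip_width: 0.026
```

```bash
python3 - <<'E'
from est import *
plan()
print(get_obs()['moment'])
q,e=camera('scene')
bottles(q,e,cloud('scene',q,e),'scene')
E
```

```text
t 26.4 pos [ 0.5689 -0.1239  0.0894] yaw 88.94 F [-30.   -5.5  17.1] w 0.026
[-1.41366357  4.69239519 -0.17503811]
scene cap [67.  63.2] 909 mean [-0.3915 -1.1171  0.1242] (array([ -393.3, -1111.2]), array([179.9, 344.4]), 30.1)
   body 68 (array([ -371.8, -1116.4]), array([27. , 95.2]), 2.9)
scene cap [502.7 153.8] 40 mean [0.145  0.8959 0.1544] (array([144.3, 895. ]), array([64.3, 16.4]), 57.5)
   body 0 (array([0., 0.]), array([0., 0.]), 0.0)
scene cap [230.5 234.6] 92 mean [ 0.6149 -0.1555  0.1433] (array([ 595.4, -159.4]), array([74.1, 33.7]), 12.9)
   body 173 (array([ 612.1, -148.7]), array([73.6, 80.7]), 12.3)
scene cap [249.6 235.9] 94 mean [ 0.6149 -0.0866  0.1418] (array([601.8, -89.2]), array([59.1, 33.3]), 16.4)
   body 169 (array([613.2, -91.9]), array([82.8, 86.1]), 89.6)
```

carry_out(
  deltas=[
    [1, 0, -0.15, 0, 0, 0, 0],
    [1, 0, -0.3, 0, 0, 0, 0],
    [1, 0, -0.45, 0, 0, 0, 0],
    [1, 0, -0.5, 0, 0, 0, 0],
    [1, 0, -0.5, 0, 0, 0, 0],
  ],
)

```text
time: 27.0
position: [0.569, -0.1241, 0.0892]
tool_rot: [0.715, 0.699, -0.001, -0.001]
ft_force: [-6.2, -1.0, -1.4]
grip_width: 0.0258
```

carry_out(
  deltas=[
    [1, 0, -0.06, 0.02, 0, 0, 0],
    [0.2, 0, -0.06, 0.02, 0, 0, 0],
    [-0.1, 0, -0.06, 0.02, 0, 0, 0],
    [-0.1, 0, -0.06, 0.02, 0, 0, 0],
    [-0.1, 0, -0.06, 0, 0, 0, 0],
    [-0.1, 0, -0.06, 0, 0, 0, 0],
  ],
)

```text
time: 27.6
position: [0.569, -0.1236, 0.0893]
tool_rot: [0.715, 0.699, 0.0, -0.0]
ft_force: [-3.8, 2.0, 0.7]
grip_width: 0.0469
```

carry_out(
  deltas=[
    [-0.1, 0, 0, -0.5, 0, 0, 0],
    [-0.1, 0, 0, -1.5, 0, 0, 0],
    [-0.1, 0, 0, -2.5, 0, 0, 0],
    [-0.1, 0, 0, -4, 0, 0, 0],
    [-0.1, 0, 0, -6, 0, 0, 0],
    [-0.1, 0, 0, -6, 0, 0, 0],
  ],
)

```text
time: 28.2
position: [0.5761, -0.1274, 0.2489]
tool_rot: [0.715, 0.699, 0.005, 0.011]
ft_force: [0.7, -0.8, 1.3]
grip_width: 0.0476
```

```bash
python3 - <<'E'
from est import *
plan((.4529,.3999,.24,113))
q,e=camera('scene')
W=cloud('scene',q,e);bottles(q,e,W,'scene');barpose(q,W,'s',.05,.57,-.124)
E
```

```text
t 28.2 pos [ 0.5761 -0.1274  0.2489] yaw 88.73 F [ 0.7 -0.8  1.3] w 0.0476
row [20.979, -5.396, 0.042] [1.15, 0.79, -24.26]
scene cap [67.5 63.1] 894 mean [-0.3918 -1.1147  0.1243] (array([ -396.3, -1113.6]), array([175.2, 345. ]), 29.5)
   body 64 (array([ -369.7, -1114.4]), array([91.9, 33.4]), 87.5)
scene cap [502.5 153.9] 35 mean [0.1439 0.8959 0.1528] (array([142.4, 895.8]), array([63.4, 19. ]), 64.0)
   body 0 (array([0., 0.]), array([0., 0.]), 0.0)
scene cap [230.5 234.5] 92 mean [ 0.6139 -0.1558  0.1429] (array([ 593.5, -158.8]), array([75.3, 33.4]), 8.7)
   body 156 (array([ 611.2, -148. ]), array([72.2, 77.9]), 4.2)
scene cap [249.6 235.8] 94 mean [ 0.6146 -0.0864  0.1421] (array([599.8, -89.9]), array([69.1, 33.2]), 16.7)
   body 160 (array([613.5, -93.7]), array([82.5, 89.4]), 85.6)
s bar 257 (array([ 573.1, -123. ]), array([251. ,  47.9]), 87.4)
s grip 51 (array([ 568.4, -122.5]), array([25.9, 34.7]), 85.8) [ 0.5683 -0.1224  0.1351]
```

carry_out(
  deltas=[
    [-0.7, 12, -3, 0, 0, 0, -14],
    [-0.7, 12, -3, 0, 0, 0, -14],
    [-0.7, 12, -3, 0, 0, 0, -14],
    [-0.7, 12, -3, 0, 0, 0, -14],
    [-0.7, 12, -3, 0, 0, 0, -14],
    [-0.7, 12, -3, 0, 0, 0, -14],
    [-0.7, 12, -3, 0, 0, 0, -14],
    [-0.7, 12, -3, 0, 0, 0, -14],
  ],
)

```text
time: 29.05
position: [0.5008, 0.1789, 0.2391]
tool_rot: [0.623, 0.782, 0.001, 0.001]
ft_force: [0.3, -1.0, -0.1]
grip_width: 0.0741
```

```bash
python3 - <<'E'
from est import *
plan((.4492,.3983,.22,113))
p,d=camera('top');q,e=camera('scene');np.savez('e.npz',p=p,d=d,q=q,e=e)
crop('top',p,260,135,130,90,6,'pics/t16.png');crop('scene',q,185,185,115,95,6,'pics/s16.png')
W=cloud('top',p,d);barpose(p,W,'t',.05,.57,-.124);bottles(p,d,W,'top')
m=(np.hypot(W[...,0]-.44,W[...,1]-.39)<.075)&(W[...,2]>.074)&(W[...,2]<.09)&mask(p,(5,60,60),(25,255,255));print('wedge',m.sum(),rect(W[m][:,:2]))
m=mask(p,(18,150,60),(30,255,255))&(W[...,2]>.085)&(abs(W[...,0]-.5)<.05)&(abs(W[...,1]+.12)<.1);print('lug',rect(W[m][:,:2]))
E
```

```text
t 29.1 pos [0.5008 0.1789 0.2391] yaw 102.94 F [ 0.3 -1.  -0.1] w 0.0741
row [9.014, -0.046, 0.759] [0.1, 0.04, -10.06]
t bar 463 (array([ 576.3, -123.1]), array([250.8,  46.2]), 88.5)
t grip 87 (array([ 567.9, -121.7]), array([24.6, 28.6]), 90.0) [ 0.5677 -0.1213  0.1342]
top cap [333.8 106.3] 17 mean [ 0.7746 -0.1491  0.0949] (array([ 774.5, -148.1]), array([ 2.1, 36. ]), 0.4)
   body 48 (array([ 777.1, -148.8]), array([97.5,  4.3]), 89.2)
top cap [346.1 106.3] 16 mean [ 0.7748 -0.1876  0.095 ] (array([ 774.7, -188.3]), array([ 2.8, 34.6]), 3.1)
   body 46 (array([ 776.7, -188.3]), array([ 4. , 97.6]), 0.5)
top cap [315.  154.7] 109 mean [ 0.6098 -0.0847  0.1469] (array([610.2, -84.6]), array([31.5, 32.8]), 40.4)
   body 304 (array([604.8, -90.6]), array([86. , 72.2]), 87.4)
top cap [338.5 155.7] 115 mean [ 0.6076 -0.1548  0.1452] (array([ 608.3, -154.8]), array([31. , 32.2]), 38.0)
   body 271 (array([ 604.8, -150.7]), array([88.4, 72.4]), 82.8)
wedge 243 (array([445.1, 396.7]), array([62.6, 40.3]), 22.7)
lug (array([ 494.4, -122.2]), array([58.7, 13.4]), 86.2)
```

View pics/t16.png

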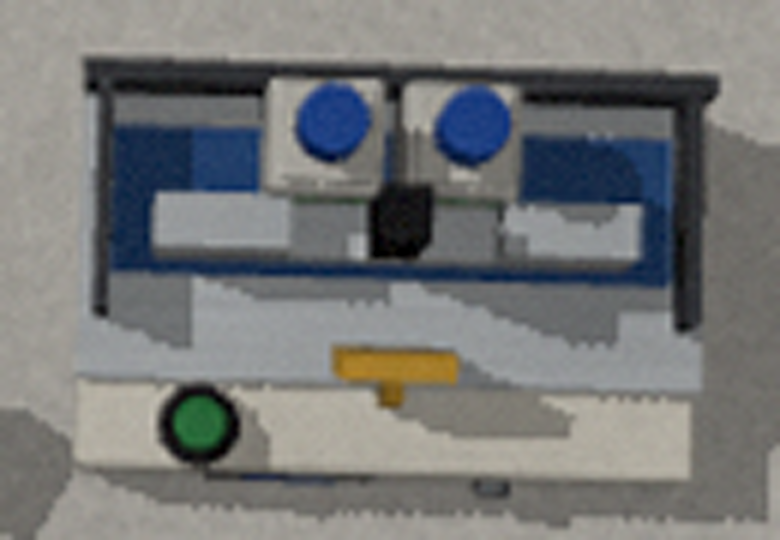

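View pics/s16.png

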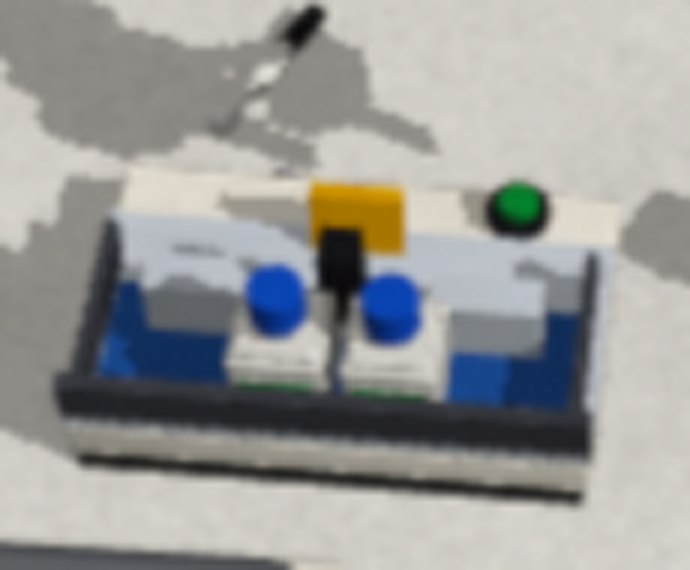

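carry_out(
  deltas=[
    [-0.9, 9, -0.05, 0.7, 0, 0, -10.1],
    [-0.9, 9, -0.05, 0.7, 0, 0, -10.1],
    [-0.9, 9, -0.05, 0.7, 0, 0, -10.1],
    [-0.9, 9, -0.05, 0.7, 0, 0, -10.1],
    [-0.9, 9, -0.05, 0.7, 0, 0, -10.1],
    [-0.9, 9, -0.05, 0.7, 0, 0, -10.1],
    [-0.9, 9, -0.05, 0.7, 0, 0, -10.1],
    [-0.9, 9, -0.05, 0.7, 0, 0, -10.1],
  ],
)

```text
time: 29.95
position: [0.451, 0.3947, 0.2215]
tool_rot: [0.554, 0.832, -0.0, 0.0]
ft_force: [0.0, -0.0, -0.3]
grip_width: 0.0825
```

```bash
python3 - <<'E'
from est import *
plan((.4492,.3983,.045,112.9))
q,e=camera('scene');crop('scene',q,320,160,115,95,6,'pics/s17.png')
E
```

```text
t 29.9 pos [0.451  0.3947 0.2215] yaw 112.67 F [ 0.  -0.  -0.3] w 0.0825
row [0.166, -0.008, 7.061] [-0.01, 0.04, -0.23]
```

View pics/s17.png

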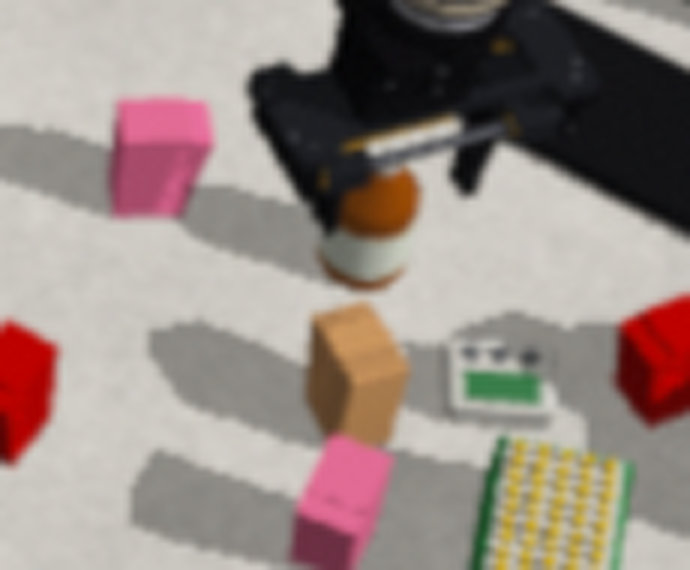

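carry_out(
  deltas=[
    [-0.9, 0.15, 0, 1.5, 0, 0, 0],
    [-0.9, 0.15, 0, 3, 0, 0, 0],
    [-0.9, 0.15, 0, 4.5, 0, 0, 0],
    [-0.9, 0.15, 0, 6, 0, 0, 0],
    [-0.9, 0.15, 0, 6.8, 0, 0, 0],
    [-0.9, 0.15, 0, 7.05, 0, 0, 0],
    [-0.9, 0.15, 0, 7.05, 0, 0, 0],
  ],
)

```text
time: 30.7
position: [0.4487, 0.3989, 0.0449]
tool_rot: [0.554, 0.833, -0.001, -0.0]
ft_force: [0.6, 0.2, -0.2]
grip_width: 0.0829
```

```bash
python3 - <<'E'
from est import *
plan((.4492,.3983,.045,112.9))
q,e=camera('scene');crop('scene',q,320,160,115,95,6,'pics/s18.png')
E
```

```text
t 30.7 pos [0.4487 0.3989 0.0449] yaw 112.73 F [ 0.6  0.2 -0.2] w 0.0829
row [-0.032, 0.008, -0.004] [-0.07, 0.02, -0.17]
```

View pics/s18.png

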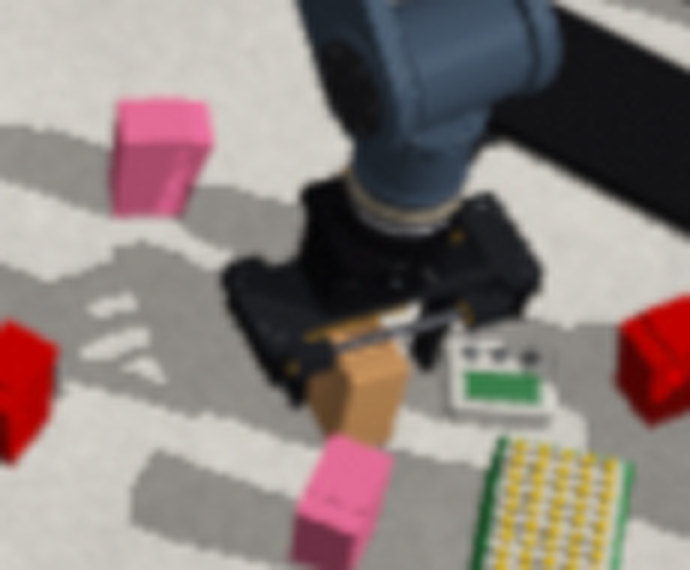

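Wedge sits between the fingers (crop px ~300 and ~430). Close and lift.

carry_out(
  deltas=[
    [1, 0, 0, 0, 0, 0, 0],
    [1, 0, 0, 0, 0, 0, 0],
    [1, 0, 0, 0, 0, 0, 0],
    [1, 0, 0, 0, 0, 0, 0],
    [1, 0, 0, 0, 0, 0, 0],
    [1, 0, 0, 0, 0, 0, 0],
    [1, 0, 0, 0, 0, 0, 0],
    [1, 0, 0, 0, 0, 0, 0],
  ],
  force=40,
)

```text
time: 31.55
position: [0.4483, 0.4001, 0.0454]
tool_rot: [0.553, 0.833, -0.0, 0.0]
ft_force: [-0.5, -0.2, 1.2]
grip_width: 0.0398
```

carry_out(
  deltas=[
    [1, 0, 0, -0.5, 0, 0, 0],
    [1, 0, 0, -1.5, 0, 0, 0],
    [1, 0, 0, -3, 0, 0, 0],
    [1, 0, 0, -4.5, 0, 0, 0],
    [1, 0, 0, -6, 0, 0, 0],
    [1, 0, 0, -7, 0, 0, 0],
    [1, 0, 0, -7.3, 0, 0, 0],
    [1, 0, 0, -7.3, 0, 0, 0],
  ],
)

```text
time: 32.35
position: [0.4485, 0.4003, 0.2291]
tool_rot: [0.553, 0.833, 0.001, 0.0]
ft_force: [-0.2, 0.3, -1.6]
grip_width: 0.0394
```

```bash
python3 - <<'E'
from est import *
plan((.524,-.123,.23,88.7))
E
```

```text
t 32.4 pos [0.4485 0.4003 0.2291] yaw 112.83 F [-0.2  0.3 -1.6] w 0.0394
row [-20.466, -5.337, -0.057] [0.13, -0.05, 24.13]
```

carry_out(
  deltas=[
    [1, -0.5, -0.13, 0, 0, 0, 1],
    [1, -1.5, -0.4, 0, 0, 0, 3],
    [1, -3, -0.8, 0, 0, 0, 5],
    [1, -4.5, -1.2, 0, 0, 0, 7],
    [1, -6, -1.6, 0, 0, 0, 9],
    [1, -7.5, -2, 0, 0, 0, 11],
    [1, -9, -2.35, 0, 0, 0, 13],
    [1, -10.5, -2.75, 0, 0, 0, 15],
  ],
)

```text
time: 33.15
position: [0.4851, 0.1291, 0.2258]
tool_rot: [0.658, 0.753, -0.002, -0.002]
ft_force: [1.2, -0.2, -2.0]
grip_width: 0.0401
```

```bash
python3 - <<'E'
from est import *
plan((.524,-.123,.23,88.7))
E
```

```text
t 33.1 pos [0.4851 0.1291 0.2258] yaw 97.69 F [ 1.2 -0.2 -2. ] w 0.0401
row [-10.203, 0.192, -0.17] [-0.27, 0.02, 8.99]
```

carry_out(
  deltas=[
    [1, -1.4, 0, 0, 0, 0, 2],
    [1, -2.9, 0, 0, 0, 0, 4],
    [1, -4.4, 0.1, 0, 0, 0, 6],
    [1, -5.9, 0.1, 0, 0, 0, 8],
    [1, -7.3, 0.1, 0, 0, 0, 9],
    [1, -8.5, 0.1, 0, 0, 0, 9],
    [1, -9.2, 0.1, 0, 0, 0, 9],
    [1, -9.4, 0.1, 0, 0, 0, 9],
  ],
)

```text
time: 33.95
position: [0.5203, -0.1027, 0.2264]
tool_rot: [0.715, 0.699, -0.001, -0.001]
ft_force: [-0.2, 0.2, -1.2]
grip_width: 0.0397
```

carry_out(
  deltas=[
    [1, 0, 0, 0, 0, 0, 0],
    [1, 0, 0, 0, 0, 0, 0],
  ],
)

```text
time: 34.15
position: [0.5204, -0.0996, 0.2273]
tool_rot: [0.714, 0.7, -0.0, -0.001]
ft_force: [-0.3, -0.2, -0.9]
grip_width: 0.0396
```

```bash
python3 - <<'E'
from est import *
plan((.5235,-.123,.17,88.7))
q,e=camera('scene');crop('scene',q,185,155,115,95,6,'pics/s19.png')
W=cloud('scene',q,e);T=get_obs()['position']
m=(np.hypot(W[...,0]-T[0],W[...,1]-T[1])<.07)&(W[...,2]>T[2]-.05)&(W[...,2]<T[2]+.03)&mask(q,(5,50,40),(25,255,255))
for lo in(-.045,-.03,-.015):
  k=m&(abs(W[...,2]-T[2]-lo)<.008)
  Q=W[k];print(lo,k.sum(),(Q.min(0)-T).round(4),(Q.max(0)-T).round(4),rect(Q[:,:2]))
barpose(q,W,'s',.05,.57,-.124);bottles(q,e,W,'s')
E
```

```text
t 34.1 pos [ 0.5204 -0.0996  0.2273] yaw 88.87 F [-0.3 -0.2 -0.9] w 0.0396
row [-0.936, 0.148, 2.292] [-0.1, -0.07, 0.17]
-0.045 14 [ 0.0178 -0.0164 -0.0484] [ 0.0278  0.0195 -0.0371] (array([544.1, -97.8]), array([ 9. , 36.4]), 4.2)
-0.03 35 [-0.0087 -0.02   -0.0378] [ 0.0296  0.021  -0.0224] (array([538.8, -92. ]), array([27.3, 54. ]), 36.6)
-0.015 35 [ 0.0128 -0.0186 -0.0228] [ 0.0305  0.0208 -0.0074] (array([544.9, -97.2]), array([13.8, 40.7]), 14.1)
s bar 255 (array([ 574.1, -123.1]), array([250. ,  51.2]), 89.0)
s grip 53 (array([ 566.1, -122.6]), array([32.5, 26.2]), 6.4) [ 0.5675 -0.1225  0.1342]
s cap [67.2 63.2] 916 mean [-0.3926 -1.1167  0.1235] (array([ -396.4, -1116.1]), array([174.8, 350.8]), 27.4)
   body 63 (array([ -373.9, -1117.8]), array([41.8, 88.5]), 2.0)
s cap [502.4 153.9] 33 mean [0.1458 0.8946 0.1545] (array([145.9, 893.6]), array([63.5, 19.9]), 47.8)
   body 0 (array([0., 0.]), array([0., 0.]), 0.0)
s cap [230.5 234.5] 93 mean [ 0.6142 -0.1556  0.1431] (array([ 594.6, -158.8]), array([70.4, 32.9]), 8.2)
   body 165 (array([ 609.4, -148.9]), array([72.7, 78.4]), 7.9)
s cap [249.6 235.8] 95 mean [ 0.6138 -0.0867  0.1412] (array([594.5, -93.2]), array([75. , 33.1]), 24.2)
   body 171 (array([613.4, -93.9]), array([82. , 86.1]), 85.3)
```

View pics/s19.png

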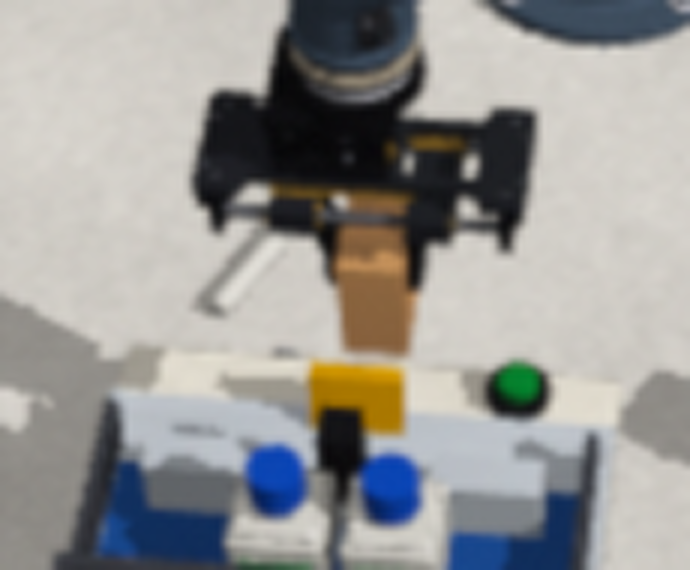

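carry_out(
  deltas=[
    [1, -0.4, 0.1, 0.4, 0, 0, 0],
    [1, -0.8, 0.2, 0.9, 0, 0, 0],
    [1, -0.94, 0.2, 1.4, 0, 0, 0],
    [1, -0.94, 0.2, 1.65, 0, 0, 0],
    [1, -0.94, 0.2, 1.65, 0, 0, 0],
    [1, -0.94, 0.2, 1.65, 0, 0, 0],
  ],
)

```text
time: 34.8
position: [0.5255, -0.1244, 0.1862]
tool_rot: [0.714, 0.7, -0.0, -0.0]
ft_force: [0.1, -0.1, -1.5]
grip_width: 0.0393
```

```bash
python3 - <<'E'
from est import *
plan((.525,-.123,.15,88.7))
q,e=camera('scene');crop('scene',q,205,175,80,65,9,'pics/s20.png')
p,d=camera('top');crop('top',p,285,150,80,65,9,'pics/t20.png')
W=cloud('scene',q,e);T=get_obs()['position']
m=(np.hypot(W[...,0]-T[0],W[...,1]-T[1])<.07)&(W[...,2]>T[2]-.05)&(W[...,2]<T[2]+.01)&mask(q,(5,50,40),(25,255,255))&(W[...,0]>T[0]+.01)
Q=W[m];print(m.sum(),np.median(Q,0),np.percentile(Q[:,0],[10,90]),Q[:,1].min(),Q[:,1].max())
m=(np.hypot(W[...,0]-.568,W[...,1]+.123)<.03)&(W[...,2]>.08)&(W[...,2]<.128)&(q.max(-1)<60)
Q=W[m];print('grip rear face',m.sum(),np.median(Q,0))
E
```

```text
t 34.8 pos [ 0.5255 -0.1244  0.1862] yaw 88.82 F [ 0.1 -0.1 -1.5] w 0.0393
row [0.055, -0.021, 1.449] [-0.04, -0.03, 0.12]
115 [ 0.55117001 -0.12298068  0.17044645] [0.54566155 0.55516058] -0.14943785046075408 -0.09823871754149174
grip rear face 32 [ 0.57898289 -0.12361695  0.110648  ]
```

View pics/s20.png

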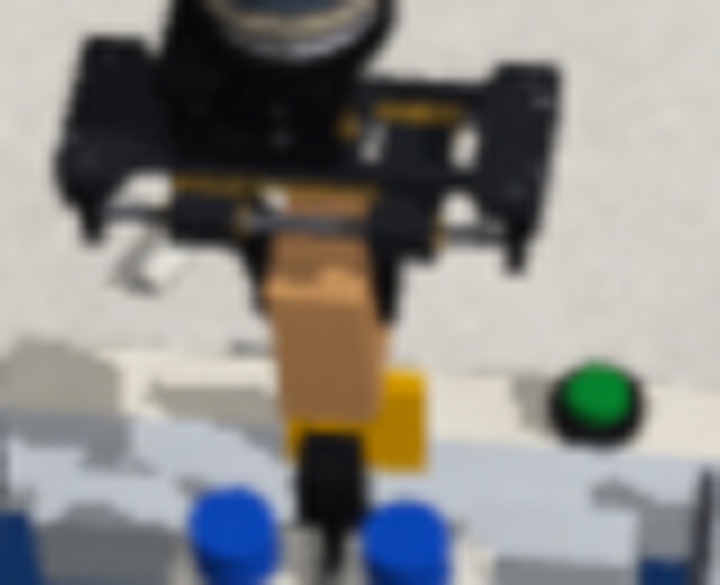

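View pics/t20.png

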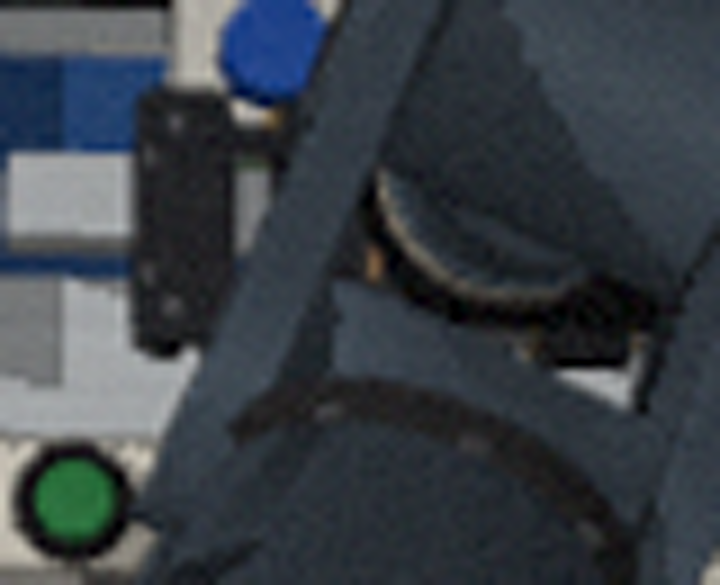

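carry_out(
  deltas=[
    [1, 0.05, -0.04, 0.3, 0, 0, 0],
    [1, 0.05, -0.04, 0.7, 0, 0, 0],
    [1, 0.05, -0.04, 1.1, 0, 0, 0],
    [1, 0.05, -0.04, 1.4, 0, 0, 0],
    [1, 0.05, -0.04, 1.4, 0, 0, 0],
  ],
)

```text
time: 35.4
position: [0.5236, -0.1228, 0.1498]
tool_rot: [0.714, 0.7, -0.001, -0.002]
ft_force: [0.5, 0.3, -1.1]
grip_width: 0.0398
```

carry_out(
  deltas=[
    [1, 0, 0, 0.2, 0, 0, 0],
    [1, 0, 0, 0.4, 0, 0, 0],
    [1, 0, 0, 0.6, 0, 0, 0],
    [1, 0, 0, 0.6, 0, 0, 0],
  ],
)

```text
time: 35.8
position: [0.5242, -0.1231, 0.1359]
tool_rot: [0.714, 0.7, -0.0, -0.001]
ft_force: [-0.5, 0.5, -0.6]
grip_width: 0.0397
```

carry_out(
  deltas=[
    [1, 0, 0, 0.2, 0, 0, 0],
    [1, 0, 0, 0.4, 0, 0, 0],
    [1, 0, 0, 0.5, 0, 0, 0],
    [1, 0, 0, 0.5, 0, 0, 0],
  ],
)

```text
time: 36.2
position: [0.5244, -0.1231, 0.1236]
tool_rot: [0.714, 0.7, -0.0, -0.001]
ft_force: [-0.6, 0.5, -1.0]
grip_width: 0.0398
```

carry_out(
  deltas=[
    [1, 0, 0, 0.1, 0, 0, 0],
    [1, 0, 0, 0.2, 0, 0, 0],
    [1, 0, 0, 0.2, 0, 0, 0],
  ],
)

```text
time: 36.5
position: [0.5251, -0.1234, 0.119]
tool_rot: [0.714, 0.7, 0.0, 0.0]
ft_force: [1.4, -0.1, -2.2]
grip_width: 0.0393
```

carry_out(
  deltas=[
    [1, 0, 0, 0.1, 0, 0, 0],
    [1, 0, 0, 0.2, 0, 0, 0],
    [1, 0, 0, 0.2, 0, 0, 0],
  ],
)

```text
time: 36.8
position: [0.526, -0.1237, 0.1154]
tool_rot: [0.715, 0.7, 0.001, 0.001]
ft_force: [0.5, 0.5, 6.7]
grip_width: 0.0397
```

carry_out(
  deltas=[
    [1, 0, 0, 0.1, 0, 0, 0],
    [1, 0, 0, 0.2, 0, 0, 0],
    [1, 0, 0, 0.2, 0, 0, 0],
  ],
)

```text
time: 37.1
position: [0.5263, -0.1239, 0.1146]
tool_rot: [0.714, 0.7, 0.001, 0.002]
ft_force: [-6.3, 2.6, 34.5]
grip_width: 0.0399
```

carry_out(
  deltas=[
    [1, 0, 0, 0.1, 0, 0, 0],
    [1, 0, 0, 0.15, 0, 0, 0],
    [1, 0, 0, 0.15, 0, 0, 0],
  ],
)

```text
time: 37.4
position: [0.527, -0.1239, 0.1132]
tool_rot: [0.714, 0.7, 0.001, 0.004]
ft_force: [-9.3, 3.9, 49.4]
grip_width: 0.0395
```

```bash
python3 - <<'E'
from est import *
plan()
q,e=camera('scene');crop('scene',q,185,175,115,95,6,'pics/s21.png')
W=cloud('scene',q,e);barpose(q,W,'s',.05,.57,-.124);bottles(q,e,W,'s')
E
```

```text
t 37.4 pos [ 0.527  -0.1239  0.1132] yaw 88.85 F [-9.3  3.9 49.4] w 0.0395
s bar 257 (array([ 571.6, -123.1]), array([ 49.3, 249.9]), 0.6)
s grip 71 (array([ 566.6, -122.1]), array([32.8, 37.7]), 0.3) [ 0.5635 -0.1226  0.1362]
s cap [67.3 63.3] 901 mean [-0.3919 -1.1161  0.1234] (array([ -391.3, -1110.3]), array([175.7, 343.9]), 30.0)
   body 65 (array([ -371.1, -1114.1]), array([89.2, 37.5]), 86.1)
s cap [502.3 153.8] 36 mean [0.1447 0.8947 0.154 ] (array([145.7, 893.4]), array([63.1, 17.7]), 49.3)
   body 0 (array([0., 0.]), array([0., 0.]), 0.0)
s cap [230.5 234.5] 93 mean [ 0.6139 -0.1556  0.143 ] (array([ 595.3, -167.8]), array([76.7, 31.1]), 35.8)
   body 163 (array([ 616.4, -147.5]), array([78.3, 84.1]), 5.2)
s cap [249.6 235.9] 95 mean [ 0.6152 -0.0865  0.1425] (array([600.9, -89.4]), array([60.9, 33.6]), 17.2)
   body 169 (array([609.2, -93.2]), array([80.3, 79.8]), 84.4)
```

View pics/s21.png

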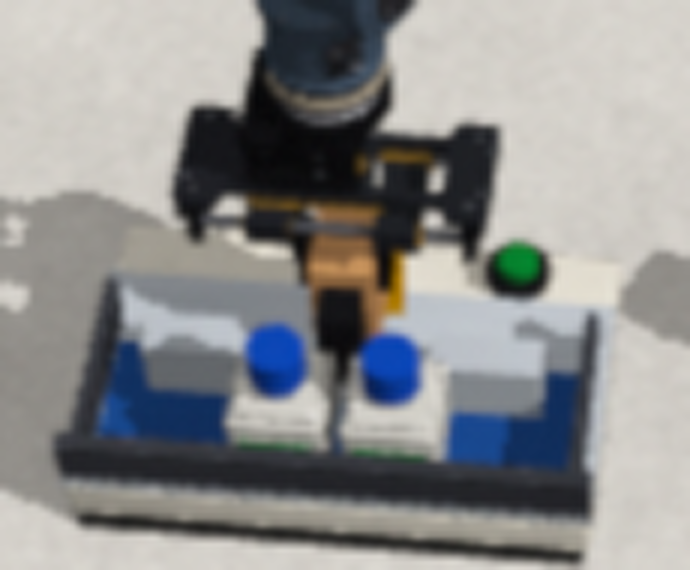

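carry_out(
  deltas=[
    [1, 0, 0, -0.12, 0, 0, 0],
    [1, 0, 0, -0.25, 0, 0, 0],
    [1, 0, 0, -0.25, 0, 0, 0],
  ],
)

```text
time: 37.75
position: [0.5269, -0.1239, 0.1133]
tool_rot: [0.714, 0.7, 0.001, 0.003]
ft_force: [2.0, 1.3, 11.5]
grip_width: 0.0397
```

carry_out(
  deltas=[
    [0.05, 0, 0, -0.08, 0, 0, 0],
    [-0.2, 0, 0, -0.08, 0, 0, 0],
    [-0.3, 0, 0, -0.08, 0, 0, 0],
    [-0.3, 0, 0, -0.08, 0, 0, 0],
    [-0.3, 0, 0, -0.08, 0, 0, 0],
  ],
)

```text
time: 38.25
position: [0.5241, -0.1231, 0.113]
tool_rot: [0.714, 0.7, -0.0, -0.001]
ft_force: [0.9, -0.4, 0.0]
grip_width: 0.0557
```

carry_out(
  deltas=[
    [-0.3, 0, 0, -0.5, 0, 0, 0],
    [-0.3, 0, 0, -1.2, 0, 0, 0],
    [-0.3, 0, 0, -2, 0, 0, 0],
    [-0.3, 0, 0, -3, 0, 0, 0],
    [-0.3, 0, 0, -3, 0, 0, 0],
  ],
)

```text
time: 38.75
position: [0.527, -0.1243, 0.1925]
tool_rot: [0.714, 0.7, 0.001, 0.004]
ft_force: [1.1, -0.9, -0.4]
grip_width: 0.0566
```

```bash
python3 - <<'E'
from est import *
plan((.52,-.123,.16,88.7))
q,e=camera('scene');crop('scene',q,185,175,115,95,6,'pics/s22.png')
W=cloud('scene',q,e);barpose(q,W,'s',.05,.57,-.124);bottles(q,e,W,'s')
m=(np.hypot(W[...,0]-.525,W[...,1]+.123)<.06)&(W[...,2]>.135)&(W[...,2]<.165)&mask(q,(5,50,40),(25,255,255))
print('wedge top',m.sum(),rect(W[m][:,:2]),np.median(W[m],0))
E
```

```text
t 38.8 pos [ 0.527  -0.1243  0.1925] yaw 88.83 F [ 1.1 -0.9 -0.4] w 0.0566
row [0.051, -0.291, 1.297] [0.42, 0.19, 0.13]
s bar 270 (array([ 569.5, -123. ]), array([249.9,  57.1]), 89.3)
s grip 75 (array([ 564.5, -124.1]), array([37.7, 38.2]), 80.6) [ 0.5621 -0.1222  0.1361]
s cap [67.3 63.2] 905 mean [-0.3914 -1.1154  0.1243] (array([ -394.9, -1111.5]), array([172.4, 348.4]), 28.9)
   body 64 (array([ -376. , -1115.1]), array([93.6, 28.4]), 87.0)
s cap [502.9 154.2] 31 mean [0.1473 0.8962 0.1546] (array([146.1, 892.9]), array([64.8, 16.6]), 53.7)
   body 0 (array([0., 0.]), array([0., 0.]), 0.0)
s cap [230.5 234.4] 95 mean [ 0.6132 -0.1558  0.1423] (array([ 590.6, -159.5]), array([77.8, 33.2]), 8.7)
   body 157 (array([ 616.8, -146.5]), array([72.9, 82.7]), 9.8)
s cap [249.5 235.9] 94 mean [ 0.6154 -0.0867  0.1427] (array([598.6, -90.6]), array([67.7, 32.8]), 16.7)
   body 174 (array([617.1, -89.1]), array([86.1, 90.3]), 4.3)
wedge top 169 (array([ 524.7, -122.9]), array([41.2, 72.2]), 88.0) [ 0.52838288 -0.12205623  0.14787202]
```

View pics/s22.png

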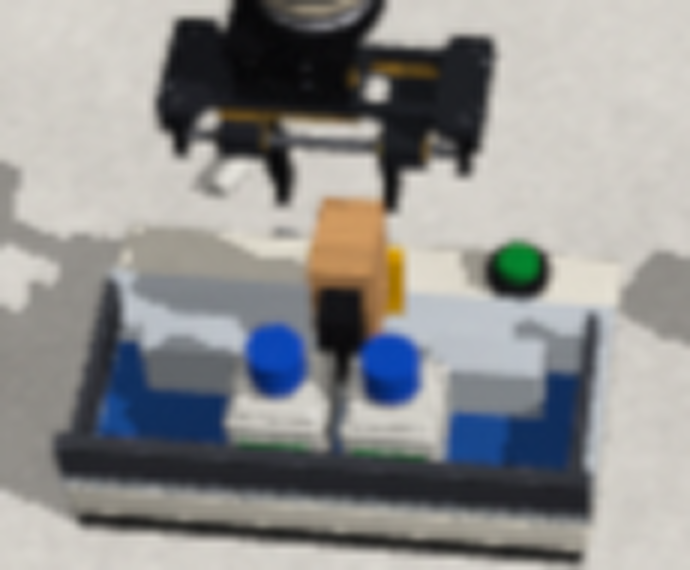

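carry_out(
  deltas=[
    [1, 0.05, -0.15, 0, 0.4, 0.2, 0],
    [1, 0.05, -0.15, 0, 0.4, 0.2, 0],
    [1, 0.05, -0.15, 0.6, 0.4, 0.2, 0],
    [1, 0.05, -0.15, 1, 0.4, 0.2, 0],
    [1, 0.05, -0.15, 1.3, 0.4, 0.2, 0],
    [1, 0.05, -0.15, 1.4, 0.4, 0.2, 0],
    [1, 0.05, -0.15, 1.4, 0.4, 0.2, 0],
  ],
  force=20,
)

```text
time: 39.5
position: [0.5207, -0.1219, 0.1529]
tool_rot: [0.714, 0.7, -0.001, -0.004]
ft_force: [-1.0, 0.1, 0.4]
grip_width: 0.0088
```

```bash
python3 - <<'E'
from est import *
plan((.5225,-.123,.148,88.7))
E
```

```text
t 39.5 pos [ 0.5207 -0.1219  0.1529] yaw 88.82 F [-1.   0.1  0.4] w 0.0088
row [-0.045, 0.076, 0.196] [-0.48, -0.23, 0.12]
```

carry_out(
  deltas=[
    [1, 0, 0.05, 0.1, -0.4, -0.2, 0],
    [1, 0, 0.05, 0.2, -0.4, -0.2, 0],
    [1, 0, 0.05, 0.28, -0.4, -0.2, 0],
    [1, 0, 0.05, 0.28, -0.4, -0.2, 0],
  ],
)

```text
time: 39.9
position: [0.5229, -0.1225, 0.1499]
tool_rot: [0.714, 0.7, 0.0, 0.002]
ft_force: [-3.7, 0.3, 19.2]
grip_width: 0.0004
```

carry_out(
  deltas=[
    [1, 0, 0, 0.05, 0, 0, 0],
    [1, 0, 0, 0.1, 0, 0, 0],
    [1, 0, 0, 0.1, 0, 0, 0],
  ],
)

```text
time: 40.2
position: [0.523, -0.1226, 0.1498]
tool_rot: [0.714, 0.7, 0.0, 0.002]
ft_force: [-8.1, 2.0, 33.1]
grip_width: 0.0006
```

carry_out(
  deltas=[
    [1, 0, 0, -1, 0, 0, 0],
    [1, 0, 0, -3, 0, 0, 0],
    [1, 0, 0, -4, 0, 0, 0],
    [1, 0, 0, -4, 0, 0, 0],
  ],
)

```text
time: 40.6
position: [0.525, -0.1231, 0.2487]
tool_rot: [0.714, 0.7, 0.002, 0.005]
ft_force: [-0.3, -0.7, -1.3]
grip_width: 0.0007
```

```bash
python3 - <<'E'
from est import *
plan((.469,-.02,.25,2))
E
```

```text
t 40.6 pos [ 0.525  -0.1231  0.2487] yaw 88.84 F [-0.3 -0.7 -1.3] w 0.0007
row [4.078, -2.321, -0.091] [0.64, -0.23, 86.84]
```

carry_out(
  deltas=[
    [1, 4.08, -2.3, 0, 0, 0, 86.8],
    [1, 4.08, -2.3, 0, 0, 0, 86.8],
    [1, 4.08, -2.3, 0, 0, 0, 86.8],
    [1, 4.08, -2.3, 0, 0, 0, 86.8],
    [1, 4.08, -2.3, 0, 0, 0, 86.8],
    [1, 4.08, -2.3, 0, 0, 0, 86.8],
    [1, 4.08, -2.3, 0, 0, 0, 86.8],
    [1, 4.08, -2.3, 0, 0, 0, 86.8],
  ],
)

```text
time: 41.4
position: [0.466, -0.0185, 0.243]
tool_rot: [0.985, 0.171, -0.001, -0.0]
ft_force: [0.4, -0.4, -0.4]
grip_width: 0.0007
```

carry_out(
  deltas=[
    [1, 0, 0, 0, 0, 0, 18],
    [1, 0, 0, 0, 0, 0, 18],
    [1, 0, 0, 0, 0, 0, 18],
  ],
)

```text
time: 41.7
position: [0.466, -0.0186, 0.2431]
tool_rot: [1.0, 0.018, -0.001, -0.0]
ft_force: [-0.5, -0.2, 0.8]
grip_width: 0.0005
```

```bash
python3 - <<'E'
from est import *
plan((.469,-.02,.085,2))
p,d=camera('top');crop('top',p,260,125,130,100,6,'pics/t23.png')
q,e=camera('scene');crop('scene',q,185,175,115,95,6,'pics/s23.png')
W=cloud('scene',q,e);bottles(q,e,W,'s')
E
```

```text
t 41.7 pos [ 0.466  -0.0186  0.2431] yaw 2.05 F [-0.5 -0.2  0.8] w 0.0005
row [0.129, 0.064, 6.325] [-0.04, 0.11, 0.05]
s cap [67.1 63.1] 897 mean [-0.3916 -1.1165  0.1245] (array([ -394.4, -1114. ]), array([162.8, 344.6]), 28.4)
   body 63 (array([ -374.4, -1117.7]), array([93.9, 24.7]), 87.3)
s cap [502.8 153.9] 33 mean [0.1455 0.8963 0.1543] (array([142.7, 894.6]), array([62.5, 20.2]), 56.2)
   body 0 (array([0., 0.]), array([0., 0.]), 0.0)
s cap [230.6 234.5] 93 mean [ 0.6143 -0.1554  0.1434] (array([ 596.2, -169.4]), array([78.5, 33.4]), 40.1)
   body 174 (array([ 612.3, -148.8]), array([69.9, 86.2]), 2.4)
s cap [249.6 235.9] 96 mean [ 0.6144 -0.0866  0.1412] (array([596.3, -98.1]), array([75.2, 33.8]), 35.2)
   body 172 (array([612.2, -92.2]), array([82.6, 86.4]), 80.4)
```

View pics/s23.png

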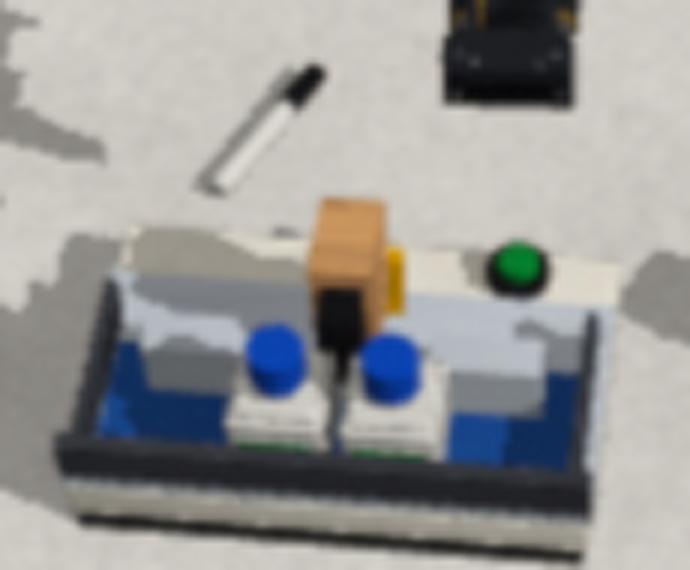

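View pics/t23.png

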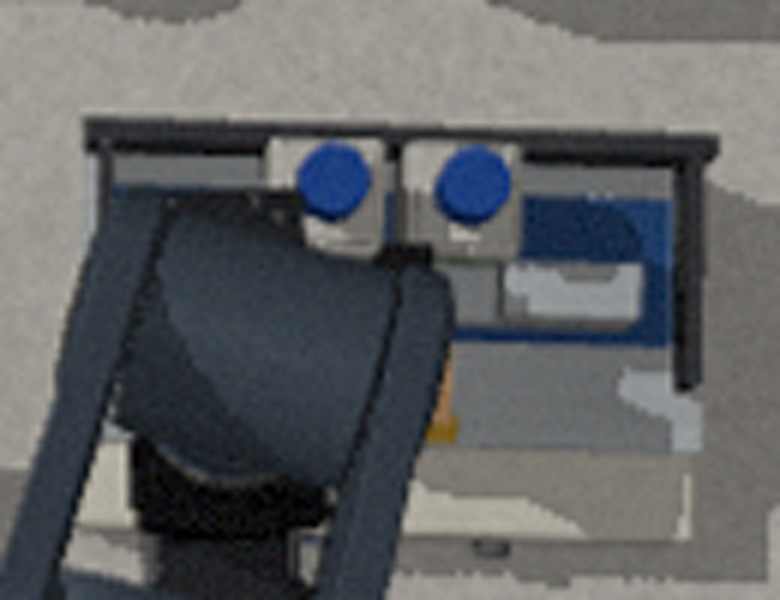

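carry_out(
  deltas=[
    [1, 0.1, 0.1, 1.5, 0, 0, 0],
    [1, 0.1, 0.1, 3, 0, 0, 0],
    [1, 0.1, 0.1, 4.5, 0, 0, 0],
    [1, 0.1, 0.1, 5.5, 0, 0, 0],
    [1, 0.1, 0.1, 6.1, 0, 0, 0],
    [1, 0.1, 0.1, 6.3, 0, 0, 0],
    [1, 0.1, 0.1, 6.3, 0, 0, 0],
  ],
)

```text
time: 42.5
position: [0.469, -0.0211, 0.086]
tool_rot: [1.0, 0.019, -0.001, -0.0]
ft_force: [0.3, -0.6, 0.1]
grip_width: 0.0004
```

carry_out(
  deltas=[
    [1, 0, 0, 0.2, 0, 0, 0],
    [1, 0, 0, 0.4, 0, 0, 0],
    [1, 0, 0, 0.6, 0, 0, 0],
    [1, 0, 0, 0.6, 0, 0, 0],
  ],
)

```text
time: 42.9
position: [0.4692, -0.0212, 0.0713]
tool_rot: [1.0, 0.018, -0.0, -0.0]
ft_force: [0.1, 0.5, 0.5]
grip_width: 0.0007
```

```bash
python3 - <<'E'
from est import *
plan()
q,e=camera('scene');crop('scene',q,225,165,75,75,8,'pics/s24.png')
E
```

```text
t 42.9 pos [ 0.4692 -0.0212  0.0713] yaw 2.09 F [0.1 0.5 0.5] w 0.0007
```

View pics/s24.png

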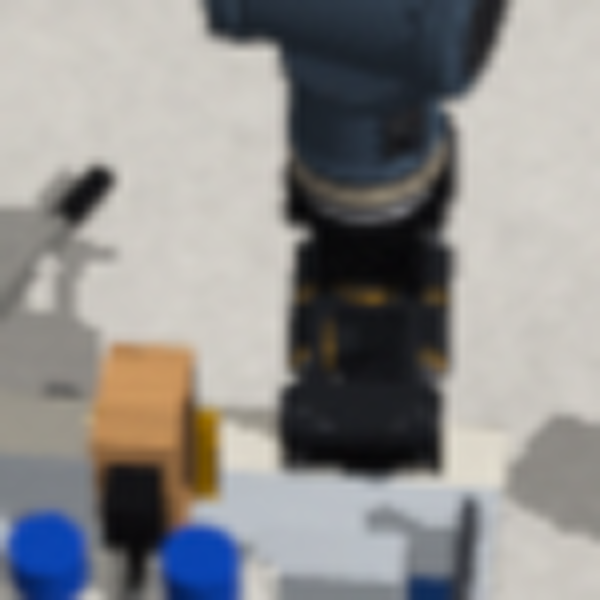

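carry_out(
  deltas=[
    [1, 0, 0, 0.1, 0, 0, 0],
    [1, 0, 0, 0.2, 0, 0, 0],
    [1, 0, 0, 0.3, 0, 0, 0],
    [1, 0, 0, 0.3, 0, 0, 0],
  ],
)

```text
time: 43.35
position: [0.4694, -0.0212, 0.0639]
tool_rot: [1.0, 0.018, -0.0, -0.0]
ft_force: [0.9, 0.4, 2.2]
grip_width: 0.0004
```

carry_out(
  deltas=[
    [1, 0, 0, 0.1, 0, 0, 0],
    [1, 0, 0, 0.2, 0, 0, 0],
    [1, 0, 0, 0.2, 0, 0, 0],
  ],
)

```text
time: 43.65
position: [0.4695, -0.0212, 0.0591]
tool_rot: [1.0, 0.018, 0.0, 0.0]
ft_force: [-0.1, -0.0, 3.4]
grip_width: 0.0005
```

carry_out(
  deltas=[
    [1, 0, 0, 0.1, 0, 0, 0],
    [1, 0, 0, 0.15, 0, 0, 0],
    [1, 0, 0, 0.15, 0, 0, 0],
  ],
)

```text
time: 43.95
position: [0.4696, -0.0212, 0.058]
tool_rot: [1.0, 0.018, 0.001, 0.0]
ft_force: [-3.9, 0.4, 27.6]
grip_width: 0.0004
```

carry_out(
  deltas=[
    [1, 0, 0, 0, 0, 0, 0],
    [1, 0, 0, -0.5, 0, 0, 0],
    [1, 0, 0, -2, 0, 0, 0],
    [1, 0, 0, -4, 0, 0, 0],
    [1, 0, 0, -6, 0, 0, 0],
    [1, 0, 0, -7.5, 0, 0, 0],
    [1, 0, 0, -7.5, 0, 0, 0],
  ],
)

```text
time: 44.65
position: [0.4728, -0.0221, 0.2478]
tool_rot: [1.0, 0.018, 0.006, 0.002]
ft_force: [0.9, -0.6, 0.4]
grip_width: 0.0004
```

carry_out(
  deltas=[
    [1, 0, -6, 0, 0, 0, 0],
    [1, 0, -6, 0, 0, 0, 0],
    [1, 0, -6, 0, 0, 0, 0],
    [1, 0, -6, 0, 0, 0, 0],
    [1, 0, -6, 0, 0, 0, 0],
  ],
)

```text
time: 45.15
position: [0.4628, 0.1296, 0.2416]
tool_rot: [1.0, 0.02, -0.001, 0.0]
ft_force: [0.1, -0.0, 0.6]
grip_width: 0.0004
```

```bash
python3 - <<'E'
from est import *
plan()
p,d=camera('top');crop('top',p,100,125,300,170,2.6,'pics/t25.png')
q,e=camera('scene');crop('scene',q,185,175,115,95,6,'pics/s25.png')
W=cloud('scene',q,e);bottles(q,e,W,'s')
W=cloud('top',p,d);bottles(p,d,W,'t');barpose(p,W,'t',.05,.57,-.124)
m=(np.hypot(W[...,0]-.525,W[...,1]+.123)<.06)&(W[...,2]>.135)&(W[...,2]<.165)&mask(p,(5,50,40),(25,255,255))
print('wedge top',m.sum(),rect(W[m][:,:2]),np.median(W[m],0))
E
```

```text
t 45.1 pos [0.4628 0.1296 0.2416] yaw 2.29 F [ 0.1 -0.   0.6] w 0.0004
s cap [67.7 63.1] 905 mean [-0.3926 -1.114   0.1239] (array([ -398.7, -1114.6]), array([162.8, 348.7]), 28.4)
   body 62 (array([ -370.1, -1110.4]), array([37.3, 88.3]), 9.9)
s cap [502.3 153.7] 32 mean [0.1436 0.8949 0.1537] (array([143.8, 893.7]), array([59.9, 12.2]), 52.2)
   body 0 (array([0., 0.]), array([0., 0.]), 0.0)
s cap [230.5 234.4] 95 mean [ 0.6133 -0.1558  0.1424] (array([ 593.8, -168.6]), array([81.5, 31.9]), 34.6)
   body 167 (array([ 614.8, -148.8]), array([84.4, 79.2]), 88.2)
s cap [249.6 235.9] 96 mean [ 0.6146 -0.0867  0.1414] (array([599.3, -90.5]), array([65. , 32.8]), 16.6)
   body 154 (array([612.5, -93.4]), array([78.3, 86.6]), 82.8)
t cap [339.7 106.3] 36 mean [ 0.7748 -0.1676  0.0947] (array([ 774.9, -167.9]), array([74.5,  3.3]), 89.5)
   body 48 (array([ 776.3, -168.5]), array([ 4. , 97.8]), 0.5)
t cap [315.1 154.6] 108 mean [ 0.61  -0.085  0.147] (array([610.7, -84.7]), array([32.7, 32.1]), 20.8)
   body 301 (array([603.9, -90.2]), array([73.9, 88.1]), 0.5)
t cap [338.5 155.4] 118 mean [ 0.6085 -0.1545  0.1457] (array([ 609.4, -154.8]), array([32., 33.]), 34.4)
   body 267 (array([ 607.9, -152.6]), array([92.6, 71.2]), 80.0)
t bar 450 (array([ 568.6, -124. ]), array([ 50.8, 247.5]), 0.3)
t grip 83 (array([ 564.9, -118.9]), array([29.8, 36.6]), 85.4) [ 0.568  -0.1215  0.1347]
wedge top 293 (array([ 524.7, -121.2]), array([64.3, 39.3]), 0.3) [ 0.52214688 -0.12160548  0.14815892]
```

View pics/s25.png

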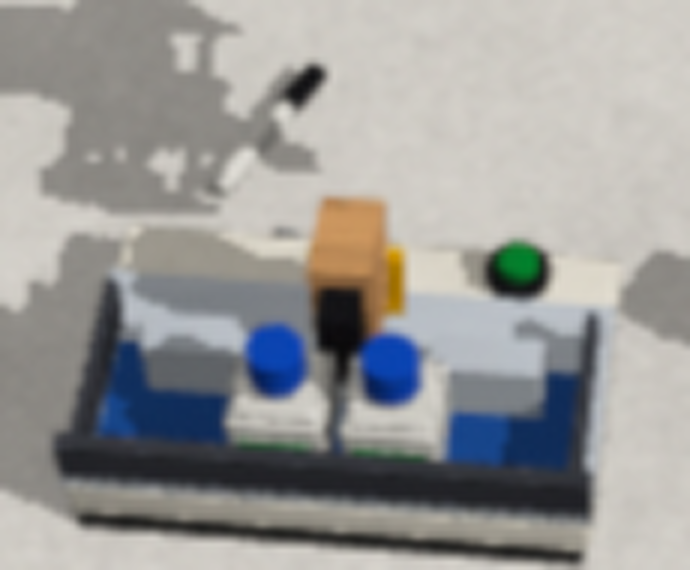

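View pics/t25.png

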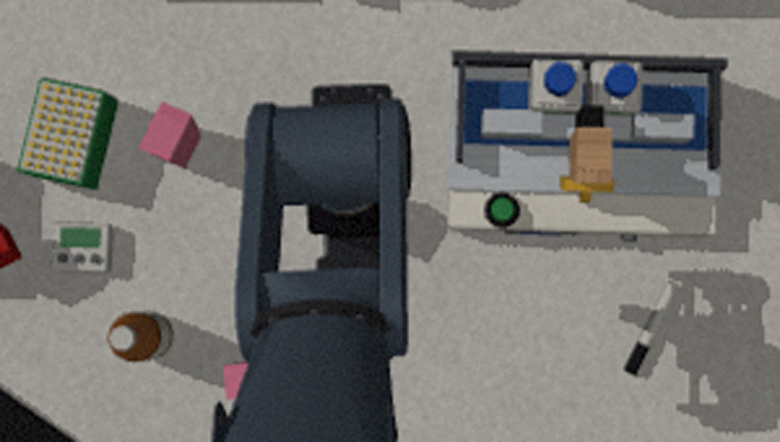

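```bash
python3 -c "
from rig import *
print(hand_in())"
```

```text
the job is handed in; nothing more can be done
None
```

I loaded and clamped the shaker and pressed the start button, then handed the job in at about 45 s of the 210 s allowed. The rig gives no verdict, so this rests on my own checks.

- **Bottles:** Two were present. I stood both on the blue strip, about 29 mm right and 39 mm left of the middle with a gap of about 8 mm, clear of the rear rail.
- **Clamp bar:** I lowered it between the bottles and the lug with its grip at the middle, and pushed until everything stopped. The tool stayed at x = 0.569 m while the force rose to 30 N, and both bottles had moved back level.
- **Wedge:** The wooden wedge went in narrow end down with its sloped face to the lug. I drove it to about 49 N with the gripper holding it, and about 33 N on top afterwards did not move it. Its top is at z = 0.148 m, so its underside is about 18 mm above the deck.
- **Start button:** It travelled about 6 mm to a hard stop. The force there was 28 N, well above the 5 N it needs.
- **Last pictures:** After the arm withdrew, bottles, bar and wedge stood where I left them. The bystanders in view had not moved. The arm hid part of the bench in the top picture.

**Disagreements:**
- The two cameras differ by 3 to 5 mm in x at the bottles.
- Both bottles ended 6 to 10 mm from the commanded place in y, most likely from slipping in the grip during fast moves. I allowed for this when placing the second one.

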